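# Stand two sample platters on the sloped display stand

### The job

Take the two rectangular platters out of the wire rack and set them side by side on the sloped display stand, one in each place, well side to the front, each leaning on the bars with its lower edge home in the trough behind the ledge's lip. The ledge's height is not known beforehand, so feel for it: lower each platter gently until it rests on the ledge and never let it drop or bang it against the stand. Leave the round plate in the rack and everything else where it is.

Things in the scene. Friction and masses are not known exactly. Their poses are not given: they have to be found in the camera images.
- platter_a_c (a point): One of two alike: rectangular white platter, upright on a short edge in the rack, 110 wide x 150 tall x 12 mm, 0.25-0.45 kg. Front has a 4 mm deep well, with rims 34 mm high at top and bottom, 12 mm at the sides. This point: its centre; +x = normal of the front (well) side, y along the width, +z to the upper edge 75 mm away. Loose in its slot (leans up to 3 deg). Grip across the thickness, mid upper edge, top 34 mm.
- platter_b_c (a point): Other of two alike: rectangular white platter, upright on a short edge in the rack, 110 wide x 150 tall x 12 mm, 0.25-0.45 kg. Front has a 4 mm deep well, with rims 34 mm high at top and bottom, 12 mm at the sides. This point: its centre; +x = normal of the front (well) side, y along the width, +z to the upper edge 75 mm away. Loose in its slot (leans up to 3 deg). Grip across the thickness, mid upper edge, top 34 mm.
- round_plate_c (a point): Bystander, leave alone: round white plate, 150 mm diameter, 12 mm thick, upright in the third slot of the rack, its top 161 mm above the table. This point is its centre; +x is its normal. Which of the three slots holds it varies.
- rack: Fixed steel wire rack, 215 (x) by 140 (y) mm; origin: centre of its underside, on the table. Slots at x = -75, 0, +75 mm; items stand across x, fronts to +x, between thin posts 75 mm high (at y = +-45 mm), and are lifted straight up out of them. A platter's lower edge stands 25 mm, its upper edge 175 mm above the table.
- stand: Fixed base of the display stand: steel plate spanning x -50 to +120, y -155 to +155 mm, 12 mm thick; origin on the table at mid-length. Its front is +x (away from the robot, yawed at most 0.35 rad). Upright steel cheeks at both ends (y = +-150 mm) reach 97 mm high. It carries the tilted rest.
- rest: The stand's back rest, clamped at a lean of 0.3-0.5 rad from vertical (differs each time). Origin on the hinge line, at (75, 0, 30) mm from the stand's origin; +z up the slope, +x normal out of the front, +y along the stand. Four flat bars 14 mm wide at y = -106, -34, 34, 106 mm reach up to z = 168, front faces at x = 4 mm. Holds its angle against 40 N at the top.
- place_pos (a point): One of two places for a platter: on the rest's bar fronts (x = 4 mm), level with the bars' top ends (z = 168 mm), mid-way between two bars (y = +70 mm); axes as the rest's. The open gap between the two bars is 58 mm wide, so one finger fits behind the platter.
- place_neg (a point): The other place (y = -70 mm), else the same. Across both runs an aluminium ledge square to the bars: a shelf with soft rubber cushions (give 5 mm at 18 N), front lip of 3 mm sheet, flared a little, rising 12 mm above them, trough 19 mm wide from bars to lip. Its height is NOT measured: the cushions' faces lie anywhere from 88 to 138 mm down the slope from this point (rest z 30 to 80 mm).
- cup: Bystander, leave alone: small steel cup, 64 mm wide, 60 mm high, on the robot's side of the rack; origin under its centre.
- ramekin: Bystander, leave alone: white ramekin, 72 mm wide, 42 mm high, in front of the stand; origin under its centre.
- sauce_bottle: Bystander, leave alone: clear sauce bottle, 50 mm wide, 120 mm high; origin under its centre.
- spoon: Bystander, leave alone: steel spoon 200 mm long lying flat near the robot.
- salt_jar: Bystander, leave alone: glass jar with steel cap, 60 mm wide, 70 mm high; origin under its centre.
- platter_a: The body of that platter: origin at the middle of its lower edge, axes as its centre point.
- platter_b: The body of that platter: origin at the middle of its lower edge, axes as its centre point.

How it is judged:
By the outcome, as a careful person would: the job done as asked, in the order asked, and still so for the second after the job is handed in, with the robot touching nothing.
It also fails if it takes over 64 s, if anything falls off the work surface, if the arm or the gripper's body presses on something with over 40 N, if the wrist force passes 120 N, or if a joint passes its speed limit or range.

### The arm

A 6-joint arm with a two-finger parallel gripper is mounted at the origin on the work surface. World frame = base frame: x ahead of the robot, y to its left, z up, the work surface at z = 0. Lengths are in m, angles in rad, forces in N, time in s.
With the tool pointing down it reaches from about 0.3 to 0.85 m from the base axis. Payload 5.4 kg.
Tool frame: the origin (TCP) lies on the centre line of the jaws, within the pads' length; the fingertips stand bot.tcp_to_tips ahead of it and the grasp point (between the pads) lies 3 mm ahead of it (bot.tcp_to_tips is the distance from the TCP to the fingertips, in m); y points along the fingers, x is the direction in which the jaws open and shut, and the axes are right-handed (so a half turn about y gives the same grasp; the last joint's range is limited). The gripper opens to 85 mm and grips with 20 to 120 N. Pads are 22 mm wide; open, the fingers measure 114 mm over their backs; the gripper's body (76 mm by 85 mm) begins 54 mm behind the grasp point. The pads swing forward as they close: fully open they stand 13 mm farther back than shut.
Start: joints at [-1.558, 0.158, 1.597, -0, 1.386, -0.21], TCP at [0.127, -0.561, 0.23] pointing down, gripper open.
Joint ranges: [-2.91, 2.91], [-0.94, 2.29], [0.18, 2.7], [-1.29, 4.43], [0.17, 2.64], [-3, 3]. Speed limits (rad/s): [2.57, 2.57, 3.14, 3.14, 3.14, 3.14].

### API

Orientations are given as a rotation vector (axis times angle).
In Python, from bench import bot, get_image gives the robot as it stands. The module is installed in compiled form; this text tells all that it offers.
- The arm moves only by the tool step_arm, never from a script. Its argument "commands" is a list of rows, each a list of 3 entries, a list of its own where there are three numbers: the shift along the tool's x, y, z in mm, then the turn, a rotation vector about the tool's x, y, z in degrees, then the opening, from 0 (shut) to 1 (fully open). In form: [[[x, y, z], [ax, ay, az], gripper], ...]. A call has 1 to 12 rows; each row shifts and turns the pose as measured when the row begins, along the tool's axes as they then stand; what a row does not reach is not made up. A row lasts 1/12 s, in which the tool goes at most 41.7 mm and 7.16 degrees, less where a joint would pass 70% of its speed; a pose out of reach is approached as far as the arm can. A call with a gripper value outside its range is refused whole. The fingers move at their own pace and stop on an object; "squeeze" is the grip in N (left out, the last holds). Time passes only in rows, so rows that do not move let the fingers close. It gives the time, the measured TCP pose, the force and the opening at its end, in the units of the state.
- bot.sense(): the state, without advancing time (a new reading comes with each control period).
- get_image(name): name is "side" or "top" or "wrist"; returns a dict with "img" (384x512x3 uint8, red, green, blue), "range_z" (384x512 float32, m along the optical axis (not along the pixel's ray), 0 where there is no reading), "fx", "fy", "cx", "cy" (pixels), "k1" (the pictures are not rectified: a ray, as slopes to the right and down, at radius r is drawn at 1 + k1 r^2 times it, then the intrinsics apply), "origin" and "rotation" of the camera in the world. Camera axes: x right, y up, looking along -z (the intrinsics and any distortion apply to the point x, -y, -z); pixel columns grow to the right and rows downward; lengths in m; the calibration is good to about 2 mm. A picture is of the moment at which its call begins.
- bot.close_job(): hands the job in, once; it reports no verdict.
The state is a dict: "t": time; "qpos": joint angles; "qvel": joint speeds; "effort": joint torques, N m; "ee_pos": TCP position; "orientation": TCP orientation; "wrist_force": force on the tool from outside, world axes, zero at the start; "ft_torque": the same for the moment, N m; "grip_width": finger opening in m.
Only numpy, scipy, OpenCV 4.12 (cv2) and the standard library are available. Lean on these libraries where they do the work, as an engineer would, in place of code of your own. Each camera call takes 0.05 s, during which the arm holds its last target.

## Working session

There is one attempt and no reset: what is moved stays moved. The work goes in short steps, Python scripts to look and compute and a tool call to move; the robot and the scene stay as the last step left them, time stands still between calls to the robot, and variables do not carry over. Pictures are saved under pics/ and viewed, and the job is handed in when it is done.

Besides the shell and the picture viewer there is one more tool, called after "Emit:" as name(argument=value, ...) on one line, values as JSON. step_arm: Moves the arm, as the interface text tells. Its arguments: {"type":"object","properties":{"commands":{"type":"array"},"squeeze":{"type":"number"}},"required":["commands"]}

```bash
mkdir -p pics; ls; cat > h.py <<'E'
import numpy as np, cv2
from scipy.spatial.transform import Rotation as R
from bench import bot, get_image
def save(im,n): cv2.imwrite('pics/'+n,im['img'][:,:,::-1])
def slopes(im,u,v):
    K=np.array([[im['fx'],0,im['cx']],[0,im['fy'],im['cy']],[0,0,1.]])
    p=cv2.undistortPoints(np.array([[[u,v]]],float) if np.isscalar(u) else np.stack([u,v],-1).reshape(-1,1,2).astype(float),K,np.array([im['k1'],0,0,0,0.]))
    return p.reshape(-1,2)
def rot(im):
    r=np.array(im['rotation']); 
    return r if r.shape==(3,3) else R.from_rotvec(r).as_matrix()
def cloud(im,u,v):
    s=slopes(im,u,v); z=im['range_z'][np.asarray(v).astype(int).ravel(),np.asarray(u).astype(int).ravel()]
    c=np.stack([s[:,0]*z,-s[:,1]*z,-z],-1)
    return c@rot(im).T+np.array(im['origin']), z
def allcloud(im):
    vv,uu=np.mgrid[0:384,0:512]
    P,z=cloud(im,uu.ravel(),vv.ravel()); return P.reshape(384,512,3),z.reshape(384,512)
def proj(im,P):
    c=(np.atleast_2d(P)-np.array(im['origin']))@rot(im)
    s=np.stack([c[:,0]/-c[:,2],-c[:,1]/-c[:,2]],-1); r2=(s**2).sum(1,keepdims=True); s=s*(1+im['k1']*r2)
    return np.stack([s[:,0]*im['fx']+im['cx'],s[:,1]*im['fy']+im['cy']],-1)
E
python3 - <<'E'
from h import *
print(bot.sense(),bot.tcp_to_tips)
for n in ['side','top','wrist']:
    im=get_image(n); save(im,n+'0.png'); np.savez('/tmp/%s0.npz'%n,**im)
    print(n,{k:im[k] for k in im if k not in('img','range_z')}, (im['range_z']>0).mean())
E
```

```text
pics
{'t': 0.0, 'qpos': array([-1.55808817e+00,  1.59075868e-01,  1.59824620e+00,  4.14020466e-07,
        1.38622075e+00, -2.10089248e-01]), 'qvel': array([ 0.00117692,  0.00047914,  0.00079131, -0.00163147, -0.00081683,
        0.00035939]), 'effort': array([-3.73804642e-04, -3.95998049e+01, -3.31434274e+01, -5.92080232e-04,
        8.48822499e-03, -2.54920377e-05]), 'ee_pos': array([ 0.12702881, -0.56016178,  0.22909485]), 'orientation': array([-1.30482376,  1.0443135 , -1.04224725]), 'wrist_force': array([ 0.57848836,  0.33490171, -0.00202257]), 'ft_torque': array([ 0.0187423 ,  0.00389978, -0.00929323]), 'grip_width': 0.08518152463354647} 0.022
side {'fx': 454.77670663579636, 'fy': 454.77670663579636, 'cx': 255.39017154693332, 'cy': 190.81669130123535, 'k1': -0.11732883634069413, 'origin': array([ 0.29233234, -0.87583241,  0.64520526]), 'rotation': array([ 1.04382436, -0.14280447, -0.29775533])} 0.9957834879557291
top {'fx': 457.2167713167992, 'fy': 457.2167713167992, 'cx': 262.3788006088682, 'cy': 188.75377428082075, 'k1': -0.13544527378608653, 'origin': array([ 0.42278806, -0.00226823,  1.23014152]), 'rotation': array([ 0.08403646, -0.11021571, -1.56014204])} 0.9963175455729166
wrist {'fx': 282.2394438973472, 'fy': 282.2394438973472, 'cx': 255.75254895172915, 'cy': 190.92699633316187, 'k1': -0.020382445993227766, 'origin': array([ 0.20024568, -0.54344966,  0.372933  ]), 'rotation': array([-0.25063562,  0.20331462, -1.33776576])} 0.9960784912109375
```

View pics/side0.png

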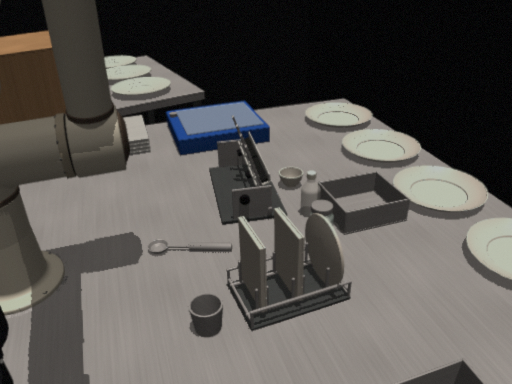

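View pics/top0.png

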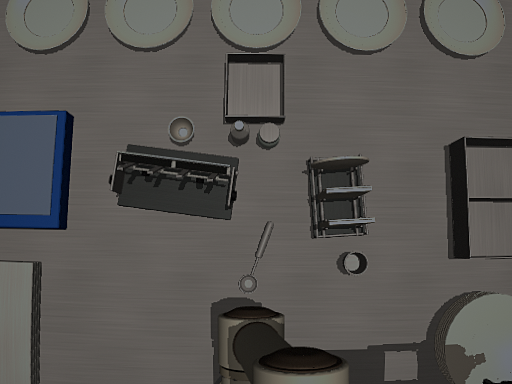

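View pics/wrist0.png

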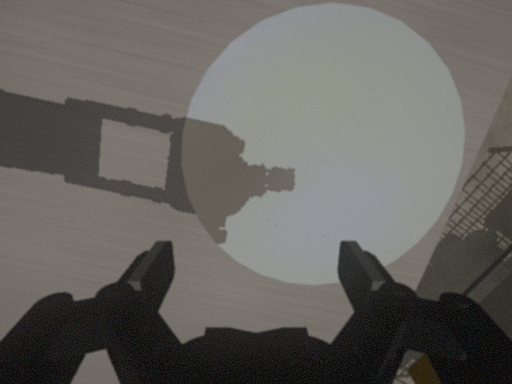

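The side view shows both platters in the near slots of the rack (about 252,265 and 288,255), with the round plate in the far slot (325,255). The stand is at about (245,175). The top view shows the rack at (340,195) and the stand at (178,180). Next I measure them.

```bash
python3 - <<'E'
from h import *
for n,(a,b,c,d) in {'top':(100,135,250,230),'side':(200,110,300,230)}.items():
    im=dict(np.load('/tmp/%s0.npz'%n)); cr=im['img'][b:d,a:c]; 
    cr=cv2.convertScaleAbs(cr,alpha=1.8); cv2.imwrite('pics/%s_stand.png'%n,cv2.resize(cr,None,fx=5,fy=5,interpolation=cv2.INTER_CUBIC)[:,:,::-1])
im=dict(np.load('/tmp/side0.npz')); cr=cv2.convertScaleAbs(im['img'][200:325,215:355],alpha=1.5)
cv2.imwrite('pics/side_rack.png',cv2.resize(cr,None,fx=4,fy=4,interpolation=cv2.INTER_CUBIC)[:,:,::-1])
s=bot.sense(); print(R.from_rotvec(s['orientation']).as_matrix().round(3))
for n in ['side','top']:
    im=dict(np.load('/tmp/%s0.npz'%n)); P,z=allcloud(im)
    np.save('/tmp/P_%s.npy'%n,P)
    # table check
    H=P[...,2]; print(n,'table z median',np.median(H[(abs(H)<.02)]))
    m=(H>0.14)&(H<.2)&(P[...,0]>.2)&(P[...,0]<.75)&(abs(P[...,1])<.45)
    k,l,st,ce=cv2.connectedComponentsWithStats(m.astype(np.uint8))
    for i in range(1,k):
        if st[i,4]>15:
            q=P[l==i]; print(i,st[i],q.mean(0).round(4),q.min(0).round(3),q.max(0).round(3))
E
```

```text
[[ 0.221 -0.     0.975]
 [-0.975  0.001  0.221]
 [-0.001 -1.     0.   ]]
side table z median -0.00020592803601693355
1 [232 116  22  49 130] [0.5864 0.1745 0.1732] [0.57 0.09 0.14] [0.608 0.314 0.192]
2 [274 207  31  47 676] [ 0.5537 -0.2328  0.1625] [ 0.547 -0.281  0.14 ] [ 0.566 -0.168  0.177]
3 [312 213  27  28 293] [ 0.6326 -0.2251  0.1503] [ 0.627 -0.267  0.14 ] [ 0.641 -0.171  0.162]
4 [238 216  28  49 622] [ 0.4796 -0.2403  0.1636] [ 0.472 -0.287  0.14 ] [ 0.491 -0.176  0.177]
top table z median 0.00035392083863805546
1 [322 156  43   6 180] [ 0.6331 -0.2145  0.151 ] [ 0.628 -0.268  0.14 ] [ 0.64  -0.164  0.163]
2 [117 165  13   6  51] [0.6025 0.3096 0.1735] [0.593 0.302 0.145] [0.613 0.319 0.194]
3 [147 168  12   6  46] [0.5957 0.2386 0.1748] [0.587 0.232 0.144] [0.606 0.248 0.195]
4 [176 171  10   6  44] [0.5881 0.1727 0.1735] [0.58  0.166 0.143] [0.6   0.18  0.193]
5 [207 175   9   6  39] [0.5793 0.1013 0.1742] [0.571 0.094 0.141] [0.591 0.109 0.192]
6 [324 185  48  10 304] [ 0.555  -0.2206  0.17  ] [ 0.547 -0.276  0.14 ] [ 0.565 -0.168  0.18 ]
7 [327 217  49   9 269] [ 0.4809 -0.2261  0.1723] [ 0.472 -0.284  0.142] [ 0.49  -0.174  0.18 ]
```

View pics/side_stand.png

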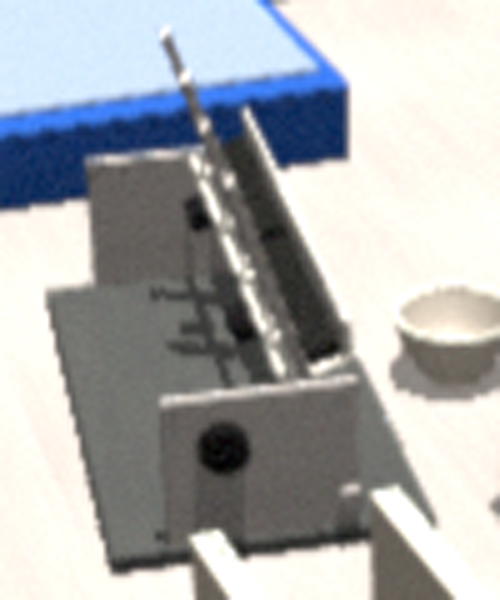

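View pics/top_stand.png

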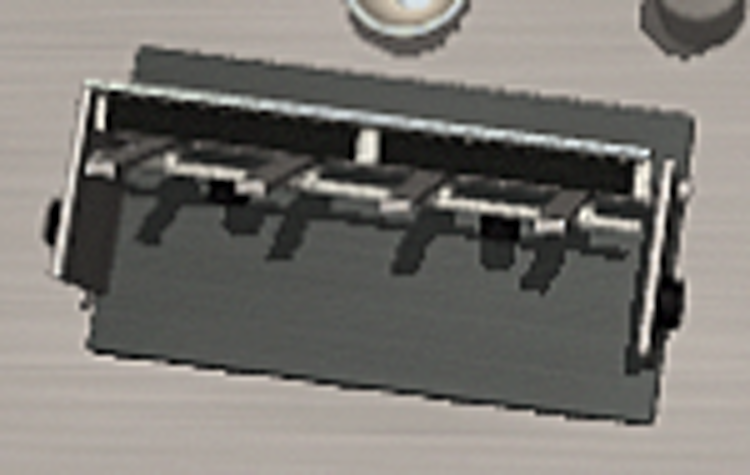

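View pics/side_rack.png

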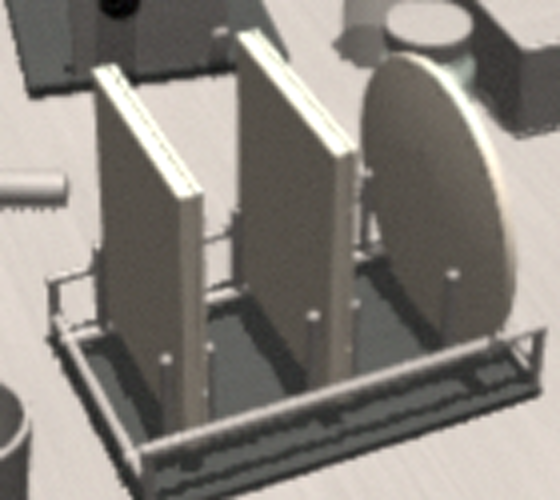

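```bash
python3 - <<'E'
from h import *
# bar fits: points along bars in top & side
for n in ['top','side']:
    P=np.load('/tmp/P_%s.npy'%n); 
    m=(P[...,0]>.5)&(P[...,0]<.75)&(P[...,1]>.05)&(P[...,1]<.36)&(P[...,2]>.02)
    q=P[m]; print(n,len(q))
    b=q[q[:,2]>.13]
    # plane x = a + b*y + c*z
    A=np.c_[np.ones(len(b)),b[:,1:]]; 
    w=np.ones(len(b),bool)
    for _ in range(6):
        c=np.linalg.lstsq(A[w],b[w,0],rcond=None)[0]; r=b[:,0]-A@c; w=abs(r)<.004
    nrm=np.array([1,-c[1],-c[2]]); nrm/=np.linalg.norm(nrm)
    print(c, 'yaw',np.arctan(-c[1]),'tilt',np.arcsin(nrm[2]),'rms',r[w].std(),w.sum())
    for lo,hi in [(.02,.04),(.04,.06),(.06,.08),(.08,.1),(.1,.12),(.12,.14),(.14,.16)]:
        k=q[(q[:,2]>lo)&(q[:,2]<hi)]; print(lo,len(k),k.min(0).round(3),k.max(0).round(3))
# platters plane fits
for n in ['side','top']:
  P=np.load('/tmp/P_%s.npy'%n)
  for nm,x0 in [('near',.48),('mid',.555)]:
    m=(abs(P[...,0]-x0)<.03)&(P[...,1]>-.31)&(P[...,1]<-.14)&(P[...,2]>.1)&(P[...,2]<.19)
    b=P[m]; print(n,nm,m.sum(), 'top',np.percentile(b[:,2],[90,99]),'y',np.percentile(b[:,1],[1,99]))
    t=b[b[:,2]>.17]; print('  top pts',len(t),t.mean(0),t.min(0),t.max(0)); 
    if len(t)>5: print('  slope dx/dy', np.polyfit(t[:,1],t[:,0],1))
    A=np.c_[np.ones(len(b)),b[:,1:]]; w=np.ones(len(b),bool)
    for _ in range(8):
        c=np.linalg.lstsq(A[w],b[w,0],rcond=None)[0]; r=b[:,0]-A@c; w=abs(r)<.003
    print('  plane',c,w.sum())
E
```

```text
top 2486
[ 0.62958635  0.11316415 -0.35226309] yaw -0.1126847611243655 tilt 0.33670062096677195 rms 0.0016676090022866349 190
0.02 198 [0.512 0.051 0.02 ] [0.75 0.36 0.04]
0.04 222 [0.521 0.05  0.04 ] [0.749 0.359 0.06 ]
0.06 133 [0.522 0.051 0.061] [0.744 0.36  0.08 ]
0.08 559 [0.522 0.05  0.08 ] [0.739 0.36  0.1  ]
0.1 1005 [0.545 0.052 0.1  ] [0.724 0.359 0.12 ]
0.12 189 [0.586 0.062 0.12 ] [0.652 0.342 0.14 ]
0.14 47 [0.586 0.094 0.141] [0.613 0.315 0.16 ]
side 2561
[ 0.61734185  0.11355081 -0.29282119] yaw -0.11306652201160713 tilt 0.2831348529668285 rms 0.0018540696281664384 145
0.02 580 [0.522 0.05  0.02 ] [0.75 0.36 0.04]
0.04 383 [0.522 0.05  0.04 ] [0.75 0.36 0.06]
0.06 310 [0.521 0.05  0.06 ] [0.635 0.359 0.08 ]
0.08 579 [0.522 0.05  0.08 ] [0.707 0.36  0.1  ]
0.1 483 [0.582 0.051 0.1  ] [0.722 0.346 0.12 ]
0.12 96 [0.586 0.059 0.12 ] [0.654 0.343 0.139]
0.14 26 [0.58 0.09 0.14] [0.608 0.314 0.16 ]
side near 1063 top [0.17476011 0.17596331] y [-0.28563841 -0.17736358]
  top pts 276 [ 0.48114721 -0.23473443  0.17418312] [ 0.47224019 -0.28661308  0.17006922] [ 0.49073826 -0.
[... 272 characters left out ...]
[ 0.56570414 -0.16785387  0.176523  ]
  slope dx/dy [-0.06125676  0.54169178]
  plane [ 0.53540953 -0.0671605   0.00341868] 913
top near 305 top [0.17664041 0.17880284] y [-0.2813835  -0.17398438]
  top pts 238 [ 0.48129369 -0.22784076  0.17431222] [ 0.47332501 -0.28366367  0.17003954] [ 0.4902713  -0.17462782  0.17993939]
  slope dx/dy [-0.06226342  0.46710755]
  plane [ 0.45352252 -0.05008015  0.08757129] 158
top mid 385 top [0.17624668 0.17904119] y [-0.27562826 -0.16825247]
  top pts 237 [ 0.55621097 -0.222231    0.17423504] [ 0.54789356 -0.27585649  0.17000205] [ 0.5652784  -0.16829212  0.1795999 ]
  slope dx/dy [-0.06211002  0.5424082 ]
  plane [ 0.53267191 -0.05977237  0.0373186 ] 237
```

```bash
python3 - <<'E'
from h import *
yaw=-.111; ex=np.array([np.cos(yaw),np.sin(yaw)]); ey=np.array([-ex[1],ex[0]])
c=np.array([.5912,.2055])
for n in ['top','side']:
    P=np.load('/tmp/P_%s.npy'%n).reshape(-1,3)
    u=(P[:,:2]-c)@ex; v=(P[:,:2]-c)@ey; z=P[:,2]
    print(n)
    for vb in (-106,-34,34,106):
        m=(abs(v-vb/1e3)<.006)&(z>.05)&(abs(u)<.1)
        i=np.argsort(z[m]); print(vb,' '.join('%d,%d'%(a*1e3,b*1e3) for a,b in zip(u[m][i],z[m][i])))
    m=(abs(v)<.14)&(abs(z-.012)<.004)&(abs(u)<.2); print('base u',np.percentile(u[m],[0,1,50,99,100])*1e3)
    m=(abs(u)<.2)&(abs(z-.012)<.004)&(abs(v)<.2); print('base v',np.percentile(v[m],[0,1,99,100])*1e3)
    m=(abs(u)<.15)&(abs(z-.09)<.012)&(abs(abs(v)-.15)<.03); print('cheek v-',np.percentile(v[m&(v<0)],[1,50,99])*1e3,'v+',np.percentile(v[m&(v>0)],[1,50,99])*1e3, 'zmax',np.percentile(z[m],99),'u',np.percentile(u[m&(v<0)],[1,99]))
    for vb in (-130,-90,-70,-50,-15,15,50,70,90,130):
        m=(abs(v-vb/1e3)<.004)&(z>.02)&(u>-.02)&(u<.2)
        i=np.argsort(u[m]); print(vb,' '.join('%d,%d'%(a*1e3,b*1e3) for a,b in zip(u[m][i],z[m][i]))[:400])
E
```

```text
top
-106 30,55 26,82 19,92 8,96 10,97 11,97 10,97 25,100 27,100 43,100 43,101 35,102 20,102 12,103 22,103 27,103 27,103 29,104 23,104 39,104 15,105 34,105 41,105 41,105 24,105 26,105 24,105 42,106 24,106 29,106 39,107 28,107 31,107 38,107 39,107 37,107 39,108 31,108 37,108 21,108 31,108 33,108 29,108 21,109 31,109 36,109 34,110 21,110 35,110 36,111 20,113 42,116 42,118 17,119 42,120 12,120 16,122 44,123 16,123 43,124 43,124 44,124 44,124 14,125 41,126 15,126 15,129 12,136 12,136 7,139 11,140 10,143 9,146 8,147 7,151 6,154 6,156 5,157 5,158 3,161 1,161 1,171 2,172 1,173 0,175 0,175 -1,178 -3,179 -2,184 -2,185 -3,186 -2,186 -3,187 -6,188 -5,188 -8,189 -7,190 -8,190 -8,191 -7,191 -5,191 -5,191 -6,192
-34 30,54 26,76 23,93 10,95 11,95 9,96 11,96 9,96 9,98 17,100 24,100 44,100 28,100 44,101 24,101 26,101 11,101 26,102 29,102 49,102 33,103 26,103 36,103 33,103 19,103 31,104 39,104 29,104 13,104 31,104 33,105 11,105 29,105 30,105 38,105 43,105 36,105 41,106 27,106 41,106 23,106 22,106 35,106 44,106 33,106 23,106 25,107 36,107 30,107 35,107 38,107 37,108 33,108 25,108 40,108 22,109 40,109 13
[... 8601 characters left out ...]
 165,40 167,38 168,40
15 10,98 13,98 28,103 29,53 31,106 31,52 32,107 32,54 33,107 36,106 39,106 39,108 43,122 45,102 45,124 107,39 107,41 111,35 159,20 163,22 165,24 165,29 166,24 167,24 168,26 168,29 168,31 169,34 170,37 171,32 171,37 172,40 172,40 173,42
50 11,97 29,102 29,105 32,106 34,104 35,105 36,30 37,109 38,105 40,108 43,111 44,117 44,123 44,113
70 -2,96 1,99 2,82 3,92 3,97 6,95 6,101 6,97 7,101 11,85 12,97 13,98 30,104 33,103 33,105 36,106 36,109 38,106 39,109 41,106 41,109 44,106 44,119 45,124
90 12,95 12,98 16,102 22,88 30,105 32,53 34,107 34,109 36,107 40,110 44,117 46,121
130 14,99 29,103 33,105 35,107 36,108 38,107 41,107 41,109 44,123 44,119 45,104 45,107 45,110 45,113 47,122
```

The clouds give these values:
- **Rack:** yaw +0.066. Platter tops are at about (0.482,-0.230) and (0.557,-0.2235).
- **Stand:** yaw -0.111, lean about 0.30. The cushions look to be at about rest z 75, which I still have to feel.

First I turn the tool and raise it.

Emit:
step_arm(commands=[[[0,-5,0],[0,-7,0],0.5],[[0,-5,0],[0,-7,0],0.5],[[0,-5,0],[0,-7,0],0.5],[[0,-5,0],[0,-7,0],0.5],[[0,-5,0],[0,-7,0],0.5],[[0,-5,0],[0,-7,0],0.5],[[0,-5,0],[0,-7,0],0.5],[[0,-5,0],[0,-7,0],0.5],[[0,-5,0],[0,-7,0],0.5],[[0,-5,0],[0,-7,0],0.5],[[0,-5,0],[0,-7,0],0.5],[[0,-5,0],[0,-5,0],0.5]], squeeze=50)

```text
t: 1.15
ee_pos: [0.127, -0.5566, 0.2846]
orientation: [-1.553, -0.096, 0.095]
wrist_force: [0.9, -0.2, -0.7]
grip_width: 0.0429
```

```bash
cat > to.py <<'E'
# usage: to.py x y z normal_yaw lean  -> shift in tool axes (mm) and turn (deg) from current pose
from h import *
import sys
def target(yaw,lean):
    n=np.array([np.cos(yaw)*np.cos(lean),np.sin(yaw)*np.cos(lean),np.sin(lean)])
    up=np.array([-np.cos(yaw)*np.sin(lean),-np.sin(yaw)*np.sin(lean),np.cos(lean)])
    X=n;Y=-up;return np.stack([X,Y,np.cross(X,Y)],1)
def rep(p,yaw,lean):
    s=bot.sense(); Rm=R.from_rotvec(s['orientation']).as_matrix(); T=target(yaw,lean)
    print('t %.2f pos'%s['t'],s['ee_pos'].round(4),'F',s['wrist_force'].round(2),'w %.4f'%s['grip_width'],'q',s['qpos'].round(2))
    print('shift now-axes',(Rm.T@(p-s['ee_pos'])*1e3).round(1),'target-axes',(T.T@(p-s['ee_pos'])*1e3).round(1),'turn',np.degrees(R.from_matrix(Rm.T@T).as_rotvec()).round(2))
if __name__=='__main__':
    a=list(map(float,sys.argv[1:])); rep(np.array(a[:3]),a[3],a[4])
E
python3 to.py .482 -.23 .3 .066 0
```

```text
t 1.15 pos [ 0.127  -0.5566  0.2846] F [ 0.94 -0.24 -0.71] w 0.0429 q [-1.56  0.13  1.52 -0.    1.51 -1.68]
shift now-axes [392.  -10.4 281.3] target-axes [375.8 -15.4 302.5] turn [-0.89  3.18  0.07]
```

Emit:
step_arm(commands=[[[31,-1,25],[0,1.5,0],0.5],[[31,-1,25],[0,1.5,0],0.5],[[31,-1,25],[0,0,0],0.5],[[31,-1,25],[0,0,0],0.5],[[31,-1,25],[0,0,0],0.5],[[31,-1,25],[0,0,0],0.5],[[31,-1,25],[0,0,0],0.5],[[31,-1,25],[0,0,0],0.5],[[31,-1,25],[0,0,0],0.5],[[31,-1,25],[0,0,0],0.5],[[25,0,20],[0,0,0],0.5],[[12,0,10],[0,0,0],0.5]])

```text
t: 2.15
ee_pos: [0.4605, -0.2387, 0.2963]
orientation: [-1.552, -0.047, 0.049]
wrist_force: [0.4, -0.6, -0.1]
grip_width: 0.0427
```

```bash
python3 to.py .482 -.23 .27 .066 0; python3 -c "
from h import *
im=get_image('wrist');save(im,'w1.png')
for y in (-.285,-.23,-.175): print(proj(im,[.482-(y+.23)*.066,y,.175]))"
```

```text
t 2.15 pos [ 0.4605 -0.2387  0.2963] F [ 0.42 -0.59 -0.12] w 0.0427 q [-0.72 -0.02  1.65  0.01  1.52 -0.78]
shift now-axes [22.  26.4  6.9] target-axes [22.  26.3  7.2] turn [-1.04 -0.27 -0.02]
[[277.68665137 232.16095503]]
[[278.61408617 179.94829427]]
[[279.6121748  121.64809813]]
```

View pics/w1.png

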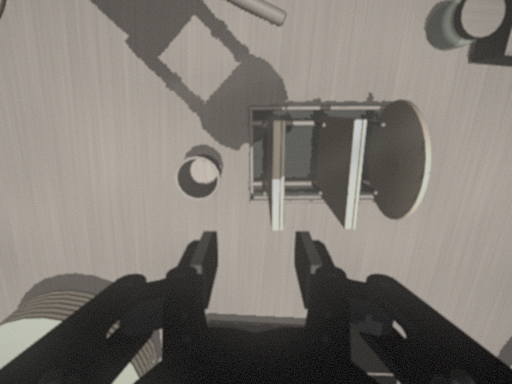

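The wrist view shows the near platter's upper edge running from (278,121) to (278,230), right where I projected it. I centre over it and go down.

Emit:
step_arm(commands=[[[11,0,3.5],[-1,0,0],0.5],[[11,0,3.5],[0,0,0],0.5],[[0,10,0],[0,0,0],0.5],[[0,25,0],[0,0,0],0.5],[[0,10,0],[0,0,0],0.5],[[0,0,0],[0,0,0],0.5]])

```text
t: 2.7
ee_pos: [0.4838, -0.2283, 0.2478]
orientation: [-1.568, -0.051, 0.053]
wrist_force: [-0.4, -0.2, -0.1]
grip_width: 0.0427
```

```bash
python3 to.py .482 -.23 .165 .066 0
```

```text
t 2.70 pos [ 0.4838 -0.2283  0.2478] F [-0.35 -0.16 -0.12] w 0.0427 q [-0.67  0.04  1.69  0.    1.41 -0.73]
shift now-axes [-1.8 82.8 -1.7] target-axes [-1.9 82.8 -1.5] turn [-0.11  0.01 -0.08]
```

Emit:
step_arm(commands=[[[-1.8,15,-1.7],[0,0,0],0.5],[[0,20,0],[0,0,0],0.5],[[0,20,0],[0,0,0],0.5],[[0,18,0],[0,0,0],0.5],[[0,8,0],[0,0,0],0.5],[[0,0,0],[0,0,0],0.5]])

```text
t: 3.2
ee_pos: [0.4795, -0.2343, 0.1654]
orientation: [-1.569, -0.046, 0.049]
wrist_force: [0.1, -0.3, 0.9]
grip_width: 0.0426
```

```bash
python3 to.py .482 -.23 .165 .066 0; python3 -c "
from h import *
im=get_image('side');save(dict(img=cv2.resize(cv2.convertScaleAbs(im['img'][170:330,200:370],alpha=1.5),None,fx=4,fy=4)[:600]),'s1.png')"
```

```text
t 3.20 pos [ 0.4795 -0.2343  0.1654] F [ 0.06 -0.32  0.94] w 0.0426 q [-0.68  0.11  1.78 -0.    1.25 -0.74]
shift now-axes [2.8 0.4 4.2] target-axes [2.8 0.4 4.1] turn [-0.06 -0.33 -0.12]
```

View pics/s1.png

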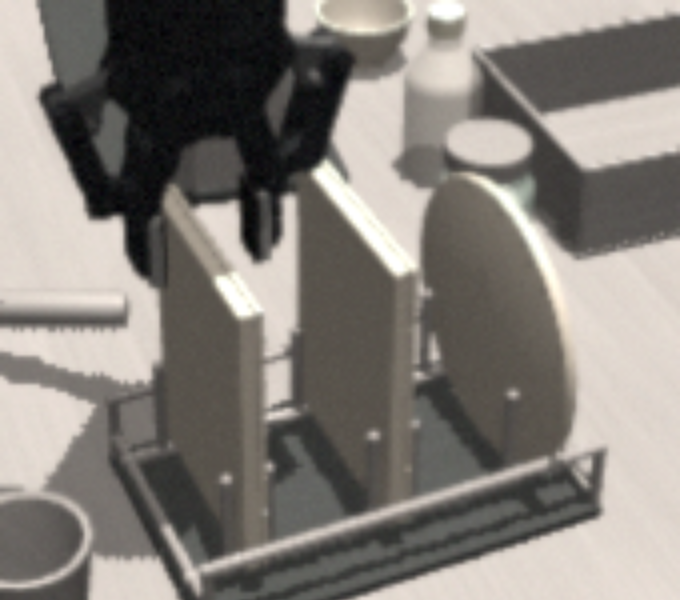

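The side view shows the fingers straddling the near platter, at (145,270) and (260,250) in the crop, clear of the middle one. I correct a 4 mm drift and close.

Emit:
step_arm(commands=[[[2.5,0,4],[0,0,0],0.5],[[0,0,0],[0,0,0],0.5],[[0,0,0],[0,0,0],0.4]])

```text
t: 3.5
ee_pos: [0.4835, -0.2317, 0.1698]
orientation: [-1.573, -0.049, 0.045]
wrist_force: [-0.9, -0.1, -0.4]
grip_width: 0.0345
```

```bash
python3 to.py .482 -.23 .165 .066 0
```

```text
t 3.50 pos [ 0.4835 -0.2317  0.1698] F [-0.87 -0.1  -0.36] w 0.0345 q [-0.67  0.11  1.77 -0.    1.25 -0.73]
shift now-axes [-1.4  4.8  1.8] target-axes [-1.4  4.8  1.8] turn [ 0.17 -0.38  0.14]
```

Emit:
step_arm(commands=[[[-1,4,1],[0,0,0],0.4],[[0,0,0],[0,0,0],0.3],[[0,0,0],[0,0,0],0.2]])

```text
t: 3.75
ee_pos: [0.4838, -0.2315, 0.1681]
orientation: [-1.576, -0.052, 0.042]
wrist_force: [0.1, -0.0, -0.5]
grip_width: 0.0173
```

```bash
python3 to.py .482 -.23 .165 .066 0;python3 to.py .482 -.23 .165 .066 0
```

```text
t 3.75 pos [ 0.4838 -0.2315  0.1681] F [ 0.14 -0.04 -0.47] w 0.0173 q [-0.67  0.11  1.78 -0.    1.25 -0.73]
shift now-axes [-1.8  3.1  1.6] target-axes [-1.7  3.1  1.6] turn [ 0.35 -0.34  0.34]
t 3.75 pos [ 0.4838 -0.2315  0.1681] F [ 0.14 -0.04 -0.47] w 0.0173 q [-0.67  0.11  1.78 -0.    1.25 -0.73]
shift now-axes [-1.8  3.1  1.6] target-axes [-1.7  3.1  1.6] turn [ 0.35 -0.34  0.34]
```

Emit:
step_arm(commands=[[[-1,2,1],[0,0,0],0.1],[[0,0,0],[0,0,0],0.05],[[0,0,0],[0,0,0],0],[[0,0,0],[0,0,0],0],[[0,0,0],[0,0,0],0]], squeeze=60)

```text
t: 4.17
ee_pos: [0.4837, -0.2314, 0.1678]
orientation: [-1.579, -0.054, 0.04]
wrist_force: [-0.3, -0.5, 0.1]
grip_width: 0.0098
```

Emit:
step_arm(commands=[[[0,-3,0],[0,0,0],0],[[0,-5,0],[0,0,0],0],[[0,-5,0],[0,0,0],0],[[0,0,0],[0,0,0],0]])

```text
t: 4.5
ee_pos: [0.4817, -0.2297, 0.1788]
orientation: [-1.574, -0.05, 0.044]
wrist_force: [-0.2, 0.6, -3.7]
grip_width: 0.0095
```

```bash
python3 to.py .482 -.23 .35 .066 0
```

```text
t 4.50 pos [ 0.4817 -0.2297  0.1788] F [-0.19  0.64 -3.71] w 0.0095 q [-0.67  0.09  1.77 -0.    1.27 -0.73]
shift now-axes [   0.9 -171.2   -1.1] target-axes [   0.2 -171.2   -0.4] turn [ 0.25 -0.33  0.22]
```

Emit:
step_arm(commands=[[[0,-10,0],[0,0,0],0],[[0,-20,0],[0,0,0],0],[[0,-20,0],[0,0,0],0],[[0,-20,0],[0,0,0],0],[[0,-20,0],[0,0,0],0],[[0,-20,0],[0,0,0],0],[[0,-20,0],[0,0,0],0],[[0,-20,0],[0,0,0],0],[[0,-20,0],[0,0,0],0],[[0,-10,0],[0,0,0],0]])

```text
t: 5.33
ee_pos: [0.4784, -0.2264, 0.3674]
orientation: [-1.568, -0.046, 0.049]
wrist_force: [0.2, -0.9, -2.9]
grip_width: 0.0097
```

```bash
cat > st.py <<'E'
# st.py v s n [lean] : rest coords of TCP (m)
from to import *
yaw=-.111; lean=.305; c=np.array([.5912,.2055])
ex=np.array([np.cos(yaw),np.sin(yaw),0]); ey=np.array([-ex[1],ex[0],0]); ez=np.array([0,0,1.])
H=np.r_[c,0.03]+.043*ex
def pt(v,s,n,l=lean): return H+v*ey+s*(-np.sin(l)*ex+np.cos(l)*ez)+n*(np.cos(l)*ex+np.sin(l)*ez)
def inv(p,l=lean):
    d=p-H; u=d@ex; z=d[2]; return np.array([d@ey, z*np.cos(l)-u*np.sin(l), u*np.cos(l)+z*np.sin(l)])
if __name__=='__main__':
    a=list(map(float,sys.argv[1:])); p=pt(*a[:3]); print('target',p.round(4),'now rest(v,s,n)',(inv(bot.sense()['ee_pos'])*1e3).round(1)); rep(p,yaw,a[3] if len(a)>3 else lean)
E
python3 st.py .07 .265 .02; python3 st.py .07 .265 .02 0
```

```text
target [0.5816 0.277  0.2888] now rest(v,s,n) [-441.7  354.    -1. ]
t 5.33 pos [ 0.4784 -0.2264  0.3674] F [ 0.16 -0.87 -2.86] w 0.0097 q [-0.67 -0.01  1.51  0.    1.65 -0.73]
shift now-axes [133.5  79.6 496. ] target-axes [ 21.   89.  511.7] turn [ -1.63   9.72 -17.57]
target [0.5816 0.277  0.2888] now rest(v,s,n) [-441.7  354.    -1. ]
t 5.33 pos [ 0.4784 -0.2264  0.3674] F [ 0.16 -0.87 -2.86] w 0.0097 q [-0.67 -0.01  1.51  0.    1.65 -0.73]
shift now-axes [133.5  79.6 496. ] target-axes [ 46.8  78.6 511.7] turn [-0.13  9.82 -0.14]
```

Emit:
step_arm(commands=[[[0,0,8],[0,3,0],0],[[0,0,16],[0,4,0],0],[[2,0,25],[0,3,0],0],[[3,0,32],[0,0,0],0],[[3,0,35],[0,0,0],0],[[3,0,35],[0,0,0],0],[[3,0,35],[0,0,0],0],[[3,0,35],[0,0,0],0],[[3,0,35],[0,0,0],0],[[3,0,35],[0,0,0],0],[[3,0,35],[0,0,0],0],[[3,0,32],[0,0,0],0]])

```text
t: 6.33
ee_pos: [0.5474, 0.1337, 0.37]
orientation: [-1.574, 0.109, -0.107]
wrist_force: [1.4, -0.9, -3.3]
grip_width: 0.0099
```

```bash
python3 st.py .07 .28 .02; python3 st.py .07 .28 .02 0
```

```text
target [0.5771 0.2775 0.3031] now rest(v,s,n) [-76.2 347.9  27.1]
t 6.33 pos [0.5474 0.1337 0.37  ] F [ 1.43 -0.87 -3.25] w 0.0099 q [ 0.03  0.08  1.41 -0.01  1.65  0.16]
shift now-axes [  9.9  66.1 146.9] target-axes [ -7.1  67.9 146.2] turn [  0.54  -1.43 -17.54]
target [0.5771 0.2775 0.3031] now rest(v,s,n) [-76.2 347.9  27.1]
t 6.33 pos [0.5474 0.1337 0.37  ] F [ 1.43 -0.87 -3.25] w 0.0099 q [ 0.03  0.08  1.41 -0.01  1.65  0.16]
shift now-axes [  9.9  66.1 146.9] target-axes [ 13.6  66.9 146.2] turn [ 0.32 -1.49 -0.07]
```

Emit:
step_arm(commands=[[[0,0,30],[0,0,0],0],[[0,0,30],[0,-1.5,0],0],[[0,0,30],[0,0,0],0],[[0,0,25],[0,0,0],0],[[0,0,15],[0,0,0],0],[[0,0,6],[0,0,0],0],[[0,0,0],[0,0,-4],0],[[0,0,0],[0,0,-5],0],[[0,0,0],[0,0,-5],0],[[0,0,0],[0,0,-3],0],[[0,0,0],[0,0,0],0]])

```text
t: 7.25
ee_pos: [0.5607, 0.2811, 0.3614]
orientation: [-1.582, -0.151, -0.307]
wrist_force: [-0.8, 0.1, -4.3]
grip_width: 0.0094
```

```bash
python3 st.py .07 .25 .025; python3 -c "
from h import *
for n in ['wrist','side','top']:
    im=get_image(n);save(im,n+'2.png');np.savez('/tmp/%s2.npz'%n,**im)"
```

```text
target [0.5908 0.276  0.276 ] now rest(v,s,n) [ 71.8 340.6  21.7]
t 7.25 pos [0.5607 0.2811 0.3614] F [-0.81  0.07 -4.28] w 0.0094 q [ 0.34  0.06  1.47 -0.13  1.35  0.45]
shift now-axes [ 4.5 90.6 -1.2] target-axes [ 3.3 90.6 -1.8] turn [ 0.37  0.69 -0.76]
```

View pics/wrist2.png

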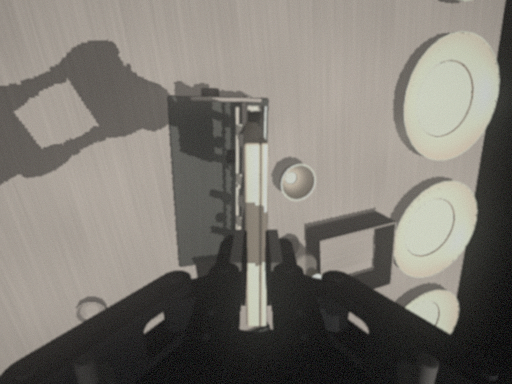

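View pics/side2.png

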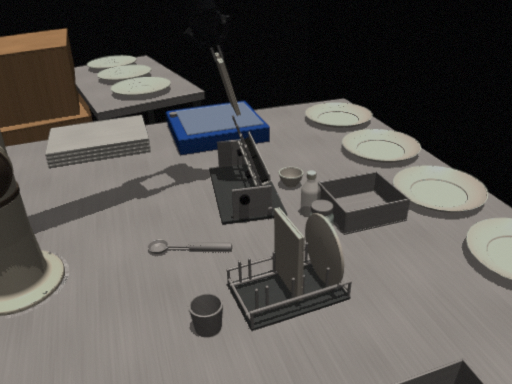

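The wrist view shows the platter's upper edge in the jaws, from (255,145) to (258,325), parallel to the bar tops at (238,105–230) and the lip. The side view shows it hanging above the far place at (228,85). I check the platter's lean against the bars numerically.

```bash
python3 - <<'E'
from st import *
for n in ['wrist','side','top']:
    im=dict(np.load('/tmp/%s2.npz'%n)); P,z=allcloud(im); P=P.reshape(-1,3)
    q=np.array([inv(p) for p in P[(abs(P[:,0]-.6)<.12)&(P[:,1]>.05)&(P[:,1]<.4)&(P[:,2]>.03)]])*1e3
    print(n)
    # platter
    b=q[(q[:,1]>185)&(q[:,1]<345)&(abs(q[:,2]-20)<25)&(abs(q[:,0]-70)<65)]
    if len(b): print(' platter',len(b),'v',np.percentile(b[:,0],[2,98]).round(1),'s',np.percentile(b[:,1],[1,99]).round(1),'n',np.percentile(b[:,2],[2,50,98]).round(1))
    for f in ('lo','hi'):
        k=b if f=='hi' else b
        A=np.c_[np.ones(len(k)),k[:,:2]]; w=np.ones(len(k),bool)
        w=(k[:,2]>np.median(k[:,2])) if f=='hi' else (k[:,2]<=np.median(k[:,2]))
        for _ in range(8):
            c_=np.linalg.lstsq(A[w],k[w,2],rcond=None)[0]; r=k[:,2]-A@c_; w=abs(r)<2
        print('  plane n=',c_.round(3),w.sum(), 'n at s=215,v=70: %.1f'%(c_@[1,70,265]))
    for s0 in range(90,175,15):
        o=[]
        for vb in (-106,-34,34,106):
            k=q[(abs(q[:,0]-vb)<7)&(abs(q[:,1]-s0)<7.5)&(abs(q[:,2])<12)]; 
            o.append('%d: %.1f..%.1f'%(len(k),*np.percentile(k[:,2],[5,95])) if len(k) else '-')
        print(s0,o)
    k=q[(q[:,2]>6)&(q[:,2]<21)&(abs(q[:,1]-75)<15)&(abs(q[:,0])<135)]; print(' cushion',len(k),np.percentile(k[:,1],[10,50,90]) if len(k) else '')
    if len(k)>10: print(np.polyfit(k[:,2],k[:,1],1))
    k=q[(q[:,2]>18)&(q[:,2]<34)&(q[:,1]>80)&(q[:,1]<95)&(abs(q[:,0])<135)]; print(' lip n',len(k),np.percentile(k[:,2],[5,50,95]) if len(k) else '','s',np.percentile(k[:,1],[50,95]) if len(k) else '')
E
```

```text
wrist
 platter 340 v [128.7 130.2] s [207.6 344.3] n [10.8 18.3 24.9]
  plane n= [-4.66122e+02  3.65100e+00  2.60000e-02] 133 n at s=215,v=70: -203.8
  plane n= [-2.06859e+02  1.67200e+00  3.90000e-02] 123 n at s=215,v=70: -79.4
90 ['-', '-', '-', '-']
105 ['-', '-', '-', '-']
120 ['-', '-', '-', '-']
135 ['-', '-', '-', '-']
150 ['-', '-', '7: 3.3..3.4', '-']
165 ['-', '-', '44: -1.8..3.1', '59: -1.2..4.0']
 cushion 115 [75.03303646 75.99209478 76.86513002]
[-5.40885610e-03  7.60355585e+01]
 lip n 87 [25.93980274 28.52605576 30.34019493] s [87.6161781  89.75778052]
side
 platter 393 v [ 15.3 121.8] s [198.2 344. ] n [ 9.6 16.4 26.5]
  plane n= [ 3.802 -0.027  0.04 ] 188 n at s=215,v=70: 12.5
  plane n= [13.517  0.148  0.016] 84 n at s=215,v=70: 28.2
90 ['12: -2.3..2.8', '3: -2.0..-1.3', '2: -1.4..-0.9', '1: -0.5..-0.5']
105 ['9: -2.5..2.2', '-', '3: -1.4..-1.0', '2: -0.7..-0.1']
120 ['9: -2.1..3.1', '2: -1.8..-1.3', '-', '1: -0.8..-0.8']
135 ['10: -1.7..2.7', '3: -1.8..2.9', '1: -1.1..-1.1', '3: -0.7..2.5']
150 ['14: -2.1..3.0', '7: -1.8..3.3', '9: -1.0..4.2', '3: 1.0..3.9']
165 ['1
[... 227 characters left out ...]
p
 platter 382 v [ 19.1 114. ] s [199.8 344.6] n [16.3 22.5 29.8]
  plane n= [ 3.086e+01 -2.200e-02 -3.200e-02] 206 n at s=215,v=70: 20.8
  plane n= [16.165 -0.035  0.042] 205 n at s=215,v=70: 24.8
90 ['8: -3.0..3.4', '8: -3.4..3.9', '6: 1.3..5.1', '-']
105 ['6: 2.9..3.7', '6: -0.7..4.1', '11: 0.5..5.3', '-']
120 ['5: -0.7..3.9', '5: 1.2..4.2', '8: 0.6..5.2', '-']
135 ['7: 0.6..3.9', '8: 0.8..4.1', '7: 0.4..4.9', '-']
150 ['7: 1.3..3.8', '8: -0.0..4.4', '5: 0.5..4.8', '-']
165 ['14: -0.9..3.5', '16: -0.4..4.3', '12: -0.8..4.1', '-']
 cushion 640 [72.58892646 75.88286552 78.35037373]
[-4.25078884e-02  7.60413911e+01]
 lip n 170 [25.84662764 28.58678929 30.59748966] s [88.24972247 91.95282681]
```

Emit:
step_arm(commands=[[[-1,10,-1],[0,0.5,-1.5],0],[[-2,20,-1],[0,0,-1],0],[[-2,20,0],[0,0,0],0],[[-2,20,0],[0,0,0],0],[[-1,12,0],[0,0,0],0],[[0,5,0],[0,0,0],0],[[0,0,0],[0,0,0],0],[[0,0,0],[0,0,0],0]])

```text
t: 8.07
ee_pos: [0.589, 0.2719, 0.2759]
orientation: [-1.579, -0.166, -0.353]
wrist_force: [-0.3, 0.1, -3.4]
grip_width: 0.0097
```

```bash
cat > chk.py <<'E'
from st import *
import sys
v0=float(sys.argv[1]); tag=sys.argv[2]
s_=bot.sense(); ts=inv(s_['ee_pos'])[1]*1e3 if len(sys.argv)<4 else float(sys.argv[3])
for n in ['side','top']:
    im=get_image(n); np.savez('/tmp/%s_%s.npz'%(n,tag),**im)
    cr=im['img'][100:230,180:300] if n=='side' else im['img'][120:230,95:255]
    save(dict(img=cv2.resize(cv2.convertScaleAbs(cr,alpha=1.7),None,fx=4,fy=4,interpolation=cv2.INTER_CUBIC)),n+'_'+tag+'.png')
    P,z=allcloud(im); P=P.reshape(-1,3)
    q=np.array([inv(p) for p in P[(abs(P[:,0]-.6)<.14)&(P[:,1]>.03)&(P[:,1]<.4)&(P[:,2]>.03)]])*1e3
    b=q[(q[:,1]>ts-150)&(q[:,1]<ts+14)&(abs(q[:,0]-v0)<66)&(q[:,1]>95)]
    for f,(a,d) in dict(back=(-6,16),front=(9,30)).items():
        k=b[(b[:,2]>a)&(b[:,2]<d)&((b[:,1]>172) if f=='back' else True)]
        if len(k)<30: continue
        A=np.c_[np.ones(len(k)),k[:,0]-v0,k[:,1]-ts]; w=np.ones(len(k),bool)
        for _ in range(10):
            c_=np.linalg.lstsq(A[w],k[w,2],rcond=None)[0]; r=k[:,2]-A@c_; w=abs(r)<2
        print(n,f,'n at grip,slope v,slope s',c_.round(3),w.sum(),'of',len(k),'n at bottom %.1f'%(c_[0]-143*c_[2]))
    t=b[(abs(b[:,2]-12)<14)&(b[:,1]>ts-20)]
    if len(t): print(n,'v range',np.percentile(t[:,0],[0,1,99,100]).round(1),'top s',np.percentile(t[:,1],[95,99]).round(1))
E
python3 st.py .07 .235 .014; python3 chk.py 70 a
```

```text
target [0.5848 0.2766 0.2584] now rest(v,s,n) [ 65.7 250.4  23.7]
t 8.07 pos [0.589  0.2719 0.2759] F [-0.32  0.12 -3.38] w 0.0097 q [ 0.31  0.12  1.58 -0.16  1.15  0.48]
shift now-axes [-10.2  15.1   4.3] target-axes [-9.7 15.4  4.3] turn [ 0.48 -0.42  1.44]
side front n at grip,slope v,slope s [ 1.9433e+01 -5.5000e-02  9.0000e-03] 122 of 364 n at bottom 18.2
side v range [  7.2   9.6 114.1 123.6] top s [260.8 263.6]
top front n at grip,slope v,slope s [ 2.086e+01 -1.800e-02 -5.400e-02] 240 of 414 n at bottom 28.6
top v range [12.8 13.  64.9 65.8] top s [260.4 262.9]
```

Emit:
step_arm(commands=[[[-5,0,3],[0,0,0],0],[[-4,0,2],[0,0,0],0],[[-2,0,0],[0,0,0],0],[[0,0,0],[0,0,0],0]])

```text
t: 8.5
ee_pos: [0.5794, 0.28, 0.2772]
orientation: [-1.575, -0.172, -0.358]
wrist_force: [-0.3, 1.0, -4.3]
grip_width: 0.0096
```

```bash
python3 st.py .07 .235 .014; python3 chk.py 70 b
```

```text
target [0.5848 0.2766 0.2584] now rest(v,s,n) [ 72.8 254.7  14.2]
t 8.50 pos [0.5794 0.28   0.2772] F [-0.27  1.05 -4.35] w 0.0096 q [ 0.33  0.1   1.6  -0.16  1.14  0.5 ]
shift now-axes [-0.8 19.7 -2.7] target-axes [-0.2 19.7 -2.8] turn [ 0.27 -0.43  1.84]
side back n at grip,slope v,slope s [ 9.17e+00 -4.40e-02 -1.00e-03] 75 of 175 n at bottom 9.3
side front n at grip,slope v,slope s [1.5755e+01 1.3000e-02 9.0000e-03] 100 of 286 n at bottom 14.5
side v range [ 14.6  16.7 123.7 126.9] top s [265.4 267.8]
top back n at grip,slope v,slope s [ 1.2173e+01  5.0000e-03 -4.4000e-02] 101 of 147 n at bottom 18.5
top front n at grip,slope v,slope s [12.199 -0.047 -0.055] 263 of 506 n at bottom 20.1
top v range [20.1 20.3 72.5 73.9] top s [263.8 266.3]
```

View pics/side_b.png

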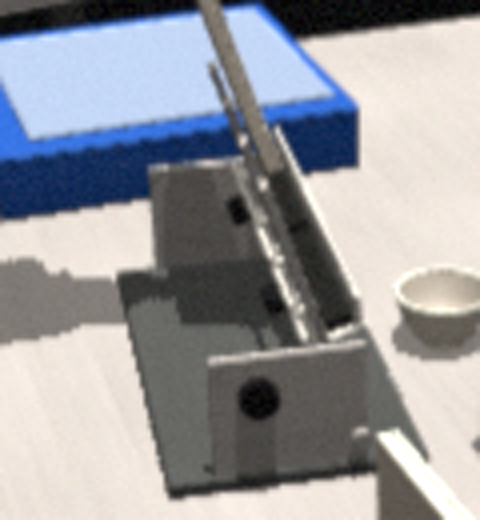

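View pics/top_b.png

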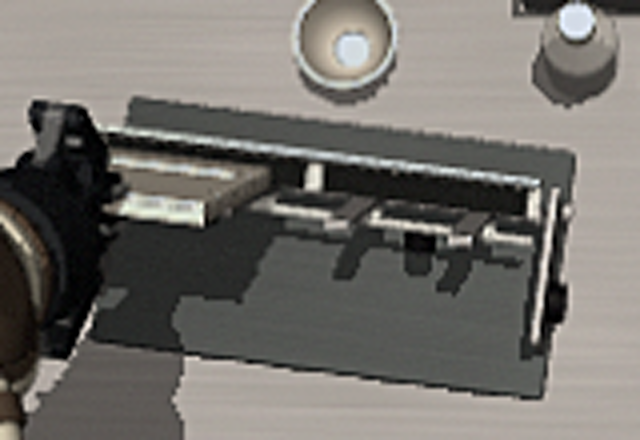

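The side view shows the platter's lower corner at (268,168) in the crop, between the bars and the lip and parallel to the bars. I go down in small steps.

Emit:
step_arm(commands=[[[0,8,-1],[0,0,0],0],[[0,8,-1],[0,0,0],0],[[0,4,0],[0,0,0],0],[[0,0,0],[0,0,0],0]])

```text
t: 8.93
ee_pos: [0.5869, 0.2767, 0.2568]
orientation: [-1.575, -0.173, -0.359]
wrist_force: [-0.2, 0.1, -4.5]
grip_width: 0.0098
```

```bash
python3 st.py .07 .225 .014
```

```text
target [0.5878 0.2763 0.2488] now rest(v,s,n) [ 70.3 232.9  15.6]
t 8.93 pos [0.5869 0.2767 0.2568] F [-0.22  0.11 -4.48] w 0.0098 q [ 0.32  0.13  1.61 -0.16  1.1   0.49]
shift now-axes [-1.8  7.9 -0.2] target-axes [-1.6  7.9 -0.3] turn [ 0.27 -0.44  1.9 ]
```

Emit:
step_arm(commands=[[[-2,0,0],[0,0,0],0],[[-1,2,0],[0,0,0],0],[[0,3,0],[0,0,0],0],[[0,0,0],[0,0,0],0]])

```text
t: 9.27
ee_pos: [0.5855, 0.2762, 0.2491]
orientation: [-1.576, -0.171, -0.358]
wrist_force: [0.1, -0.4, -3.7]
grip_width: 0.0094
```

```bash
python3 st.py .07 .22 .0135; python3 chk.py 70 c
```

```text
target [0.5888 0.2762 0.2439] now rest(v,s,n) [ 69.7 226.   11.9]
t 9.27 pos [0.5855 0.2762 0.2491] F [ 0.12 -0.42 -3.66] w 0.0094 q [ 0.32  0.13  1.62 -0.16  1.09  0.5 ]
shift now-axes [1.5 6.  0.4] target-axes [1.6 6.  0.3] turn [ 0.33 -0.46  1.78]
side back n at grip,slope v,slope s [ 9.097e+00 -6.000e-03 -2.500e-02] 49 of 163 n at bottom 12.7
side front n at grip,slope v,slope s [1.4962e+01 7.0000e-03 1.1000e-02] 91 of 213 n at bottom 13.5
side v range [ 11.6  13.2 119.  128.9] top s [237.8 238.9]
top back n at grip,slope v,slope s [10.283 -0.027 -0.057] 57 of 132 n at bottom 18.5
top front n at grip,slope v,slope s [10.866 -0.08  -0.037] 226 of 410 n at bottom 16.2
top v range [16.6 16.8 67.4 69.9] top s [236.9 238.6]
```

View pics/side_c.png

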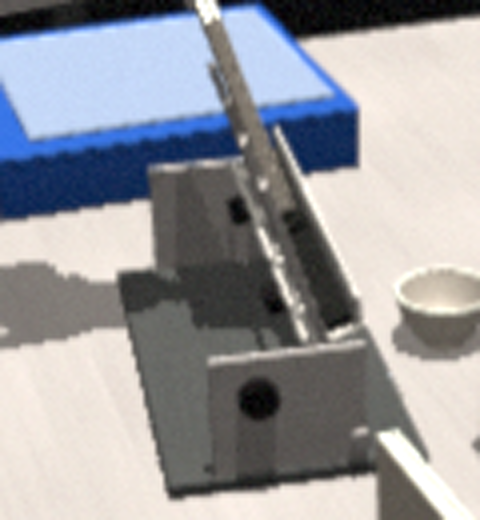

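The platter's lower edge is entering the trough (crop 285,215), with no contact force yet. I continue at 2 mm per row.

Emit:
step_arm(commands=[[[0,2,0],[0,0,0],0],[[0,2,0],[0,0,0],0],[[0,0,0],[0,0,0],0]])

```text
t: 9.62
ee_pos: [0.5875, 0.2765, 0.2467]
orientation: [-1.575, -0.173, -0.36]
wrist_force: [-1.1, -0.3, -4.4]
grip_width: 0.0099
```

Emit:
step_arm(commands=[[[0,2,0],[0,0,0],0],[[0,0,0],[0,0,0],0]])

```text
t: 9.78
ee_pos: [0.5883, 0.2764, 0.2447]
orientation: [-1.574, -0.173, -0.36]
wrist_force: [0.9, 0.5, -4.7]
grip_width: 0.0095
```

```bash
python3 st.py .07 .22 .0135
```

```text
target [0.5888 0.2762 0.2439] now rest(v,s,n) [ 70.1 221.   13.2]
t 9.78 pos [0.5883 0.2764 0.2447] F [ 0.93  0.53 -4.66] w 0.0095 q [ 0.32  0.14  1.62 -0.16  1.08  0.5 ]
shift now-axes [ 0.2  1.  -0.1] target-axes [ 0.3  1.  -0.1] turn [ 0.26 -0.47  1.93]
```

Emit:
step_arm(commands=[[[0,2,0],[0,0,0],0],[[0,0,0],[0,0,0],0]])

```text
t: 9.95
ee_pos: [0.5892, 0.2764, 0.2429]
orientation: [-1.574, -0.173, -0.36]
wrist_force: [0.6, 0.4, -3.5]
grip_width: 0.0097
```

Emit:
step_arm(commands=[[[0,2,0],[0,0,0],0],[[0,0,0],[0,0,0],0]])

```text
t: 10.12
ee_pos: [0.5905, 0.2769, 0.2422]
orientation: [-1.572, -0.175, -0.362]
wrist_force: [-1.8, 0.2, -0.8]
grip_width: 0.0096
```

```bash
python3 st.py .07 .22 .0135
```

```text
target [0.5888 0.2762 0.2439] now rest(v,s,n) [ 70.9 217.9  14.5]
t 10.12 pos [0.5905 0.2769 0.2422] F [-1.8   0.2  -0.79] w 0.0096 q [ 0.32  0.14  1.62 -0.16  1.07  0.5 ]
shift now-axes [-0.9 -2.1 -0.9] target-axes [-1.  -2.1 -0.9] turn [ 0.16 -0.49  2.07]
```

Contact: the vertical force is unloading at TCP s of about 218. One more millimetre to confirm it.

Emit:
step_arm(commands=[[[0,1.5,0],[0,0,0],0],[[0,0,0],[0,0,0],0],[[0,0,0],[0,0,0],0]])

```text
t: 10.37
ee_pos: [0.5914, 0.2769, 0.2425]
orientation: [-1.572, -0.176, -0.363]
wrist_force: [-0.8, 0.6, -1.3]
grip_width: 0.0096
```

```bash
python3 st.py .07 .22 .01; python3 chk.py 70 d
```

```text
target [0.5855 0.2766 0.2428] now rest(v,s,n) [ 71.  217.9  15.4]
t 10.37 pos [0.5914 0.2769 0.2425] F [-0.82  0.58 -1.32] w 0.0096 q [ 0.32  0.14  1.62 -0.16  1.07  0.5 ]
shift now-axes [-5.3 -2.3 -1. ] target-axes [-5.4 -2.1 -1. ] turn [ 0.15 -0.48  2.17]
side back n at grip,slope v,slope s [ 8.64  -0.039 -0.034] 49 of 113 n at bottom 13.5
side front n at grip,slope v,slope s [ 1.5956e+01 -2.0000e-03  2.3000e-02] 85 of 280 n at bottom 12.7
side v range [ 13.7  14.5 123.  123.7] top s [228.4 230.8]
top back n at grip,slope v,slope s [ 1.1583e+01 -4.0000e-02  9.0000e-03] 51 of 82 n at bottom 10.3
top front n at grip,slope v,slope s [13.57  -0.067 -0.035] 192 of 400 n at bottom 18.5
top v range [17.5 17.9 68.7 70.8] top s [228.4 231.1]
```

View pics/side_d.png

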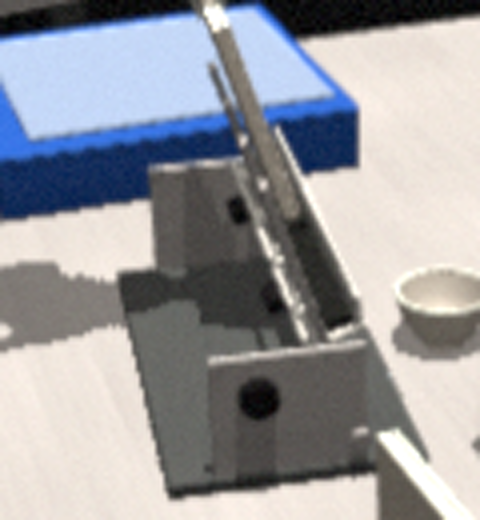

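View pics/top_d.png

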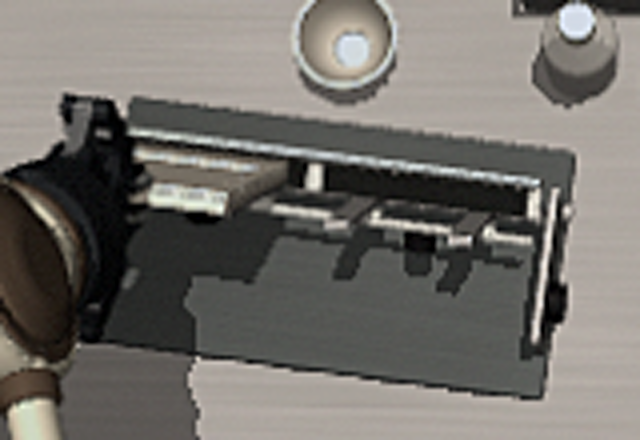

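The lower edge is in the trough, behind the lip. Now I ease the platter back onto the bars.

Emit:
step_arm(commands=[[[-2,0,0],[0,0,0.5],0],[[-2,0,0],[0,0,0.5],0],[[0,0,0],[0,0,0],0]])

```text
t: 10.72
ee_pos: [0.5884, 0.2773, 0.2419]
orientation: [-1.572, -0.164, -0.35]
wrist_force: [1.4, -0.2, -0.9]
grip_width: 0.0094
```

```bash
python3 st.py .07 .22 .01
```

```text
target [0.5855 0.2766 0.2428] now rest(v,s,n) [ 71.  218.2  12.4]
t 10.72 pos [0.5884 0.2773 0.2419] F [ 1.42 -0.22 -0.91] w 0.0094 q [ 0.32  0.15  1.62 -0.15  1.08  0.49]
shift now-axes [-2.4 -1.8 -1. ] target-axes [-2.4 -1.8 -1. ] turn [ 0.12 -0.48  1.28]
```

Emit:
step_arm(commands=[[[-2,0,0],[0,0,0],0],[[0,0,0],[0,0,0],0]])

```text
t: 10.88
ee_pos: [0.5872, 0.2774, 0.2415]
orientation: [-1.572, -0.165, -0.352]
wrist_force: [0.6, 0.7, -1.7]
grip_width: 0.0095
```

Emit:
step_arm(commands=[[[-1.5,0,0],[0,0,0],0],[[0,0,0],[0,0,0],0]])

```text
t: 11.05
ee_pos: [0.5859, 0.2776, 0.241]
orientation: [-1.572, -0.166, -0.353]
wrist_force: [0.8, 0.1, -1.4]
grip_width: 0.0094
```

```bash
python3 st.py .07 .22 .01; python3 chk.py 70 e
```

```text
target [0.5855 0.2766 0.2428] now rest(v,s,n) [ 71.  218.2   9.7]
t 11.05 pos [0.5859 0.2776 0.241 ] F [ 0.8   0.11 -1.43] w 0.0094 q [ 0.32  0.14  1.63 -0.16  1.08  0.5 ]
shift now-axes [ 0.3 -1.8 -1. ] target-axes [ 0.3 -1.8 -1. ] turn [ 0.09 -0.49  1.41]
side back n at grip,slope v,slope s [ 7.634e+00 -6.000e-03 -4.700e-02] 47 of 160 n at bottom 14.3
side front n at grip,slope v,slope s [ 1.3147e+01 -0.0000e+00 -6.0000e-03] 83 of 173 n at bottom 14.1
side v range [ 12.6  13.  122.7 124.8] top s [228.5 231.2]
top back n at grip,slope v,slope s [ 9.249 -0.025 -0.015] 48 of 148 n at bottom 11.4
top front n at grip,slope v,slope s [11.993 -0.084 -0.016] 232 of 386 n at bottom 14.2
top v range [17.8 18.1 71.4 72. ] top s [227.6 230.6]
```

View pics/side_e.png

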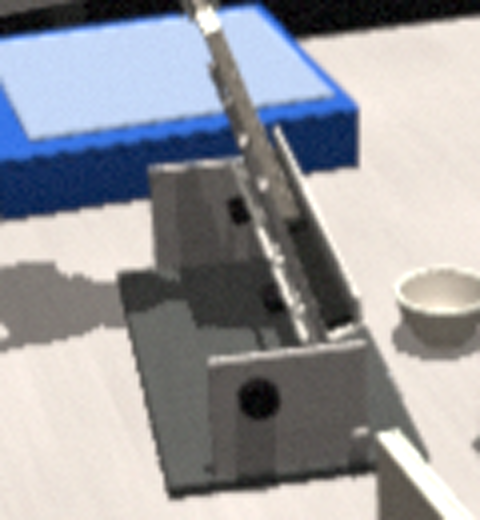

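Emit:
step_arm(commands=[[[-1.5,0,0],[0,0,0],0],[[0,0,0],[0,0,0],0]])

```text
t: 11.32
ee_pos: [0.5854, 0.2776, 0.241]
orientation: [-1.571, -0.167, -0.354]
wrist_force: [1.1, -0.3, -1.4]
grip_width: 0.0097
```

Emit:
step_arm(commands=[[[-1.5,0,0],[0,0,0],0],[[0,0,0],[0,0,0],0]])

```text
t: 11.48
ee_pos: [0.585, 0.2776, 0.2409]
orientation: [-1.571, -0.169, -0.357]
wrist_force: [2.2, 0.1, -2.3]
grip_width: 0.0098
```

```bash
python3 st.py .07 .22 .01; python3 chk.py 70 f
```

```text
target [0.5855 0.2766 0.2428] now rest(v,s,n) [ 71.  218.4   8.8]
t 11.48 pos [0.585  0.2776 0.2409] F [ 2.21  0.07 -2.33] w 0.0098 q [ 0.32  0.14  1.63 -0.16  1.07  0.5 ]
shift now-axes [ 1.3 -1.6 -1. ] target-axes [ 1.2 -1.6 -1. ] turn [ 0.04 -0.52  1.7 ]
side back n at grip,slope v,slope s [ 7.417e+00  3.000e-03 -4.800e-02] 47 of 155 n at bottom 14.3
side front n at grip,slope v,slope s [ 1.2358e+01 -6.0000e-03 -7.0000e-03] 81 of 162 n at bottom 13.3
side v range [ 13.8  14.  120.9 123.4] top s [229.7 232.1]
top back n at grip,slope v,slope s [ 8.19  -0.047 -0.089] 58 of 205 n at bottom 20.9
top front n at grip,slope v,slope s [11.481 -0.077 -0.021] 258 of 389 n at bottom 14.4
top v range [17.5 18.1 69.7 72.2] top s [229.1 231.8]
```

View pics/side_f.png

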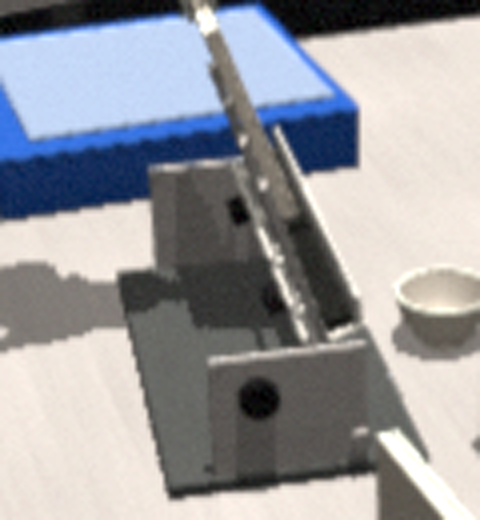

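The back touches the bars now: the motion stalls with 2 N. I put its weight fully on the cushions, then open gently.

Emit:
step_arm(commands=[[[0,1.5,0],[0,0,0],0],[[0,0,0],[0,0,0],0],[[0,1.5,0],[0,0,0],0],[[0,0,0],[0,0,0],0]])

```text
t: 11.92
ee_pos: [0.586, 0.2778, 0.24]
orientation: [-1.57, -0.17, -0.357]
wrist_force: [-1.1, -1.0, 2.0]
grip_width: 0.0097
```

```bash
python3 st.py .07 .22 .01
```

```text
target [0.5855 0.2766 0.2428] now rest(v,s,n) [ 71.3 217.2   9.5]
t 11.92 pos [0.586  0.2778 0.24  ] F [-1.15 -0.99  2.  ] w 0.0097 q [ 0.32  0.14  1.63 -0.16  1.07  0.5 ]
shift now-axes [ 0.6 -2.8 -1.3] target-axes [ 0.5 -2.8 -1.3] turn [ 0.02 -0.52  1.74]
```

Emit:
step_arm(commands=[[[0,0,0],[0,0,0],0.13],[[0,0,0],[0,0,0],0.15],[[0,0,0],[0,0,0],0.18],[[0,0,0],[0,0,0],0.22],[[0,0,0],[0,0,0],0.28]], squeeze=20)

```text
t: 12.33
ee_pos: [0.585, 0.2783, 0.2392]
orientation: [-1.57, -0.168, -0.355]
wrist_force: [-0.3, 0.3, -0.1]
grip_width: 0.0238
```

```bash
python3 st.py .07 .27 .01; python3 chk.py 70 g;  python3 -c "
from h import *
im=get_image('wrist');save(im,'wg.png')"
```

```text
target [0.5706 0.2782 0.2905] now rest(v,s,n) [ 71.6 216.7   8.2]
t 12.33 pos [0.585  0.2783 0.2392] F [-0.26  0.35 -0.07] w 0.0238 q [ 0.32  0.14  1.63 -0.16  1.07  0.5 ]
shift now-axes [  3.3 -53.2  -1.6] target-axes [  1.8 -53.3  -1.6] turn [-0.   -0.52  1.59]
side back n at grip,slope v,slope s [ 7.541e+00 -7.000e-03 -2.300e-02] 45 of 148 n at bottom 10.8
side front n at grip,slope v,slope s [ 1.2267e+01  1.0000e-03 -1.1000e-02] 82 of 158 n at bottom 13.8
side v range [ 12.   14.5 125.1 129.8] top s [225.3 227.6]
top back n at grip,slope v,slope s [ 8.958 -0.037 -0.128] 56 of 212 n at bottom 27.2
top front n at grip,slope v,slope s [ 1.214e+01 -7.600e-02 -1.100e-02] 241 of 386 n at bottom 13.8
top v range [17.6 17.9 72.5 74.1] top s [227.1 228. ]
```

View pics/side_g.png

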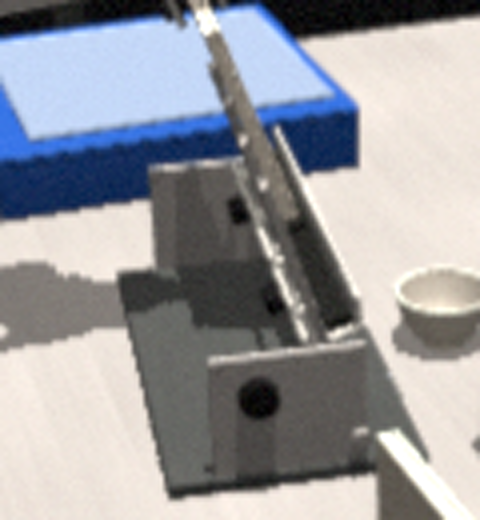

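View pics/wg.png

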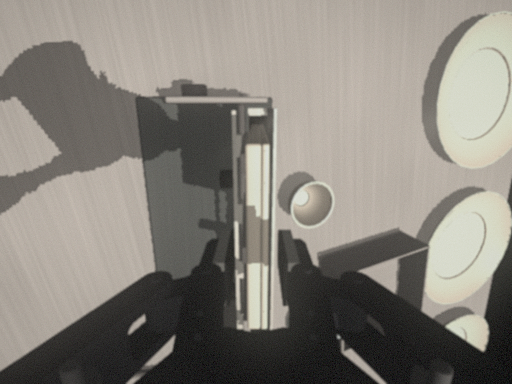

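The platter stands free in the jaws with no force, between the bar tops (238) and the lip (273) in the wrist view. I retreat up the slope.

Emit:
step_arm(commands=[[[1,0,0],[0,0,0],0.35],[[0,-5,0],[0,0,0],0.4],[[0,-10,0],[0,0,0],0.4],[[0,-20,0],[0,0,0],0.4],[[0,-30,0],[0,0,0],0.4],[[0,-35,0],[0,0,0],0.4],[[0,-35,0],[0,0,0],0.4],[[0,-20,0],[0,0,0],0.4],[[0,0,0],[0,0,5],0.4],[[0,0,0],[0,0,6],0.4],[[0,0,0],[0,0,5],0.4],[[0,0,0],[0,0,2],0.4]])

```text
t: 13.48
ee_pos: [0.5278, 0.2857, 0.4053]
orientation: [-1.561, 0.078, -0.101]
wrist_force: [0.7, -0.6, -0.4]
grip_width: 0.0343
```

```bash
python3 to.py .557 -.2235 .31 .066 0; python3 chk.py 70 h 217;python3 -c "
from h import *
im=get_image('wrist');save(im,'wh.png')"
```

```text
t 13.48 pos [0.5278 0.2857 0.4053] F [ 0.65 -0.58 -0.43] w 0.0343 q [0.29 0.16 1.25 0.   1.71 0.41]
shift now-axes [  85.6   92.  -503.4] target-axes [  -4.4   95.3 -510. ] turn [ -0.44 -10.31   0.86]
side back n at grip,slope v,slope s [ 8.592e+00  7.000e-03 -1.000e-02] 47 of 144 n at bottom 10.1
side front n at grip,slope v,slope s [ 1.1251e+01 -5.0000e-03 -2.2000e-02] 83 of 146 n at bottom 14.3
side v range [ 12.9  13.5 124.2 128.2] top s [224.2 224.7]
top back n at grip,slope v,slope s [12.061  0.015 -0.149] 178 of 412 n at bottom 33.4
top front n at grip,slope v,slope s [ 1.4339e+01 -1.8000e-02  1.1000e-02] 382 of 628 n at bottom 12.8
top v range [ 18.   18.4 126.2 127.4] top s [226.9 228.5]
```

View pics/side_h.png

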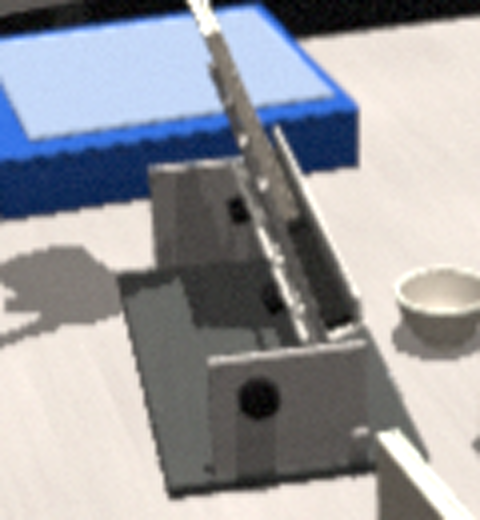

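View pics/top_h.png

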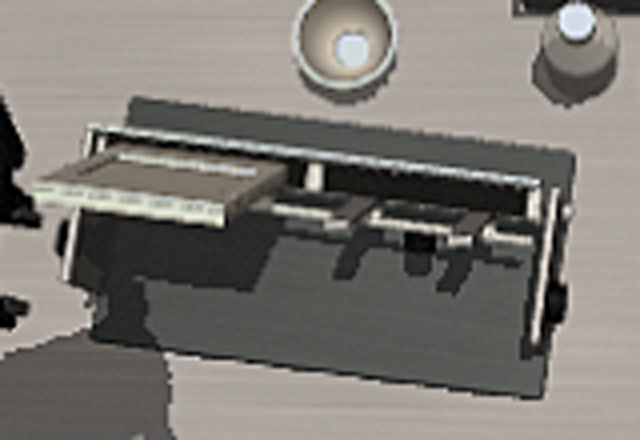

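The first platter is placed: upper edge at s of about 225 (so the lower edge is on the cushions near s 75), centre at v of about 72, parallel to the bars, well to the front. Now the second.

Emit:
step_arm(commands=[[[0,0,-15],[0,-4,0],0.5],[[0,0,-30],[0,-4,0],0.5],[[0,0,-40],[0,-2,1],0.5],[[0,2,-40],[0,0,0],0.5],[[0,2,-40],[0,0,0],0.5],[[0,2,-40],[0,0,0],0.5],[[0,2,-40],[0,0,0],0.5],[[0,2,-40],[0,0,0],0.5],[[0,2,-40],[0,0,0],0.5],[[0,2,-40],[0,0,0],0.5],[[0,2,-40],[0,0,0],0.5],[[0,2,-40],[0,0,0],0.5]])

```text
t: 14.63
ee_pos: [0.5471, -0.1623, 0.3871]
orientation: [-1.571, -0.089, 0.059]
wrist_force: [0.5, 0.3, 0.1]
grip_width: 0.0425
```

```bash
python3 to.py .557 -.2235 .26 .066 0
```

```text
t 14.63 pos [ 0.5471 -0.1623  0.3871] F [0.45 0.33 0.11] w 0.0425 q [-0.5   0.08  1.38  0.01  1.67 -0.6 ]
shift now-axes [  1.7 127.3 -61.5] target-axes [  5.8 127.1 -61.7] turn [0.12 1.64 1.08]
```

Emit:
step_arm(commands=[[[2,5,-25],[0,1,1],0.5],[[2,15,-22],[0,0.5,0],0.5],[[1,25,-12],[0,0,0],0.5],[[0,30,0],[0,0,0],0.5],[[0,30,0],[0,0,0],0.5],[[0,15,0],[0,0,0],0.5],[[0,0,0],[0,0,0],0.5],[[0,0,0],[0,0,0],0.5]])

```text
t: 15.3
ee_pos: [0.554, -0.2303, 0.265]
orientation: [-1.586, -0.054, 0.041]
wrist_force: [-0.0, 0.1, 0.4]
grip_width: 0.0426
```

```bash
python3 to.py .557 -.2235 .166 .066 0; python3 -c "
from h import *
im=get_image('wrist');save(im,'wi.png')
for y in (-.2785,-.2235,-.1685): print(proj(im,[.557-(y+.2235)*.066,y,.175]))"
```

```text
t 15.30 pos [ 0.554  -0.2303  0.265 ] F [-0.04  0.12  0.39] w 0.0426 q [-0.59  0.19  1.49 -0.01  1.44 -0.65]
shift now-axes [ 2.6 98.9  8.1] target-axes [ 3.4 99.   6.6] turn [ 0.9  -0.32  0.42]
[[259.30091545 243.24683629]]
[[259.15180938 186.12661626]]
[[258.9732949  120.44390208]]
```

View pics/wi.png

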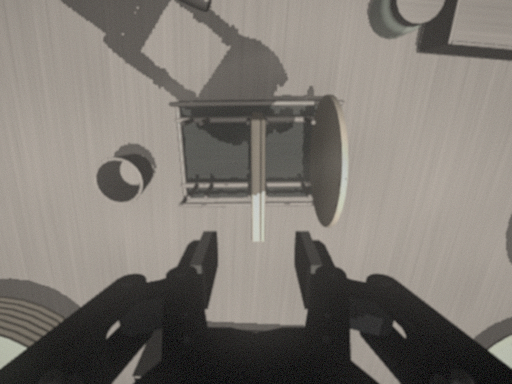

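The wrist view shows the second platter's upper edge from (258,117) to (258,241), centred between the fingers and matching my estimate. I go down.

Emit:
step_arm(commands=[[[2,10,5],[1,0,0.5],0.5],[[1,20,3],[0,0,0],0.5],[[0,20,0],[0,0,0],0.5],[[0,20,0],[0,0,0],0.5],[[0,15,0],[0,0,0],0.5],[[0,8,0],[0,0,0],0.5],[[0,0,0],[0,0,0],0.5],[[0,0,0],[0,0,0],0.5]])

```text
t: 16.02
ee_pos: [0.5647, -0.2216, 0.1805]
orientation: [-1.577, -0.064, 0.037]
wrist_force: [0.0, 0.8, 1.4]
grip_width: 0.0427
```

```bash
python3 to.py .557 -.2235 .166 .066 0
```

```text
t 16.02 pos [ 0.5647 -0.2216  0.1805] F [0.02 0.82 1.44] w 0.0427 q [-0.57  0.26  1.57  0.    1.29 -0.64]
shift now-axes [-8.  14.4 -1.3] target-axes [-7.8 14.5 -1.4] turn [ 0.44 -0.1   0.94]
```

Emit:
step_arm(commands=[[[-5,0,-1],[0,0,0.6],0.5],[[-3,5,0],[0,0,0.4],0.5],[[0,6,0],[0,0,0],0.5],[[0,0,0],[0,0,0],0.5],[[0,0,0],[0,0,0],0.5]])

```text
t: 16.43
ee_pos: [0.5585, -0.2248, 0.1736]
orientation: [-1.583, -0.054, 0.047]
wrist_force: [0.2, -0.5, -0.0]
grip_width: 0.0427
```

```bash
python3 to.py .557 -.2235 .166 .066 0
```

```text
t 16.43 pos [ 0.5585 -0.2248  0.1736] F [ 0.16 -0.49 -0.02] w 0.0427 q [-0.58  0.27  1.58 -0.01  1.28 -0.64]
shift now-axes [-1.4  7.6  1.5] target-axes [-1.4  7.6  1.4] turn [ 0.72 -0.09  0.21]
```

Emit:
step_arm(commands=[[[-1,5,1.5],[0.7,0,0.2],0.4],[[0,3,0],[0,0,0],0.3],[[0,0,0],[0,0,0],0.2],[[0,0,0],[0,0,0],0.18]])

```text
t: 16.77
ee_pos: [0.5574, -0.2235, 0.1651]
orientation: [-1.569, -0.051, 0.05]
wrist_force: [0.1, -0.2, 0.9]
grip_width: 0.0151
```

```bash
python3 to.py .557 -.2235 .166 .066 0
```

```text
t 16.77 pos [ 0.5574 -0.2235  0.1651] F [ 0.08 -0.24  0.93] w 0.0151 q [-0.58  0.28  1.59  0.    1.27 -0.65]
shift now-axes [-0.4 -0.9 -0. ] target-axes [-0.4 -0.9 -0. ] turn [-0.05 -0.11  0.02]
```

Dead centre. I close and lift.

Emit:
step_arm(commands=[[[0,0,0],[0,0,0],0.1],[[0,0,0],[0,0,0],0.05],[[0,0,0],[0,0,0],0],[[0,0,0],[0,0,0],0],[[0,0,0],[0,0,0],0],[[0,-3,0],[0,0,0],0],[[0,-5,0],[0,0,0],0],[[0,-5,0],[0,0,0],0],[[0,0,0],[0,0,0],0]], squeeze=60)

```text
t: 17.52
ee_pos: [0.5564, -0.2227, 0.1775]
orientation: [-1.567, -0.048, 0.052]
wrist_force: [0.5, -0.6, -1.7]
grip_width: 0.0102
```

```bash
python3 to.py .557 -.2235 .36 .066 0
```

```text
t 17.52 pos [ 0.5564 -0.2227  0.1775] F [ 0.49 -0.65 -1.74] w 0.0102 q [-0.58  0.27  1.58  0.    1.3  -0.65]
shift now-axes [ 1.000e-01 -1.825e+02 -3.000e-01] target-axes [   0.5 -182.5   -0.9] turn [-0.18 -0.1  -0.14]
```

Emit:
step_arm(commands=[[[0,-8,0],[0,0,0],0],[[0,-15,0],[0,0,0],0],[[0,-15,0],[0,0,0],0],[[0,0,0],[0,0,0],0]])

```text
t: 17.85
ee_pos: [0.5565, -0.2223, 0.2173]
orientation: [-1.566, -0.048, 0.053]
wrist_force: [1.5, -0.2, -2.3]
grip_width: 0.01
```

```bash
python3 to.py .557 -.2235 .36 .066 0
```

```text
t 17.85 pos [ 0.5565 -0.2223  0.2173] F [ 1.48 -0.2  -2.28] w 0.0100 q [-0.58  0.23  1.54  0.    1.38 -0.65]
shift now-axes [ 1.000e-01 -1.427e+02 -6.000e-01] target-axes [   0.4 -142.7   -1.3] turn [-0.25 -0.09 -0.15]
```

Emit:
step_arm(commands=[[[0,-20,0],[0,0,0],0],[[0,-22,0],[0,0,0],0],[[0,-22,0],[0,0,0],0],[[0,-22,0],[0,0,0],0],[[0,-22,0],[0,0,0],0],[[0,-20,0],[0,0,0],0],[[0,-12,8],[0,3,0],0],[[0,0,18],[0,4,0],0],[[0,0,28],[0,3,0],0],[[0,0,32],[0,0,0],0],[[0,0,32],[0,0,0],0],[[0,0,32],[0,0,0],0]])

```text
t: 18.85
ee_pos: [0.5674, -0.0753, 0.3605]
orientation: [-1.566, 0.11, -0.096]
wrist_force: [0.8, -0.6, -3.6]
grip_width: 0.0097
```

```bash
python3 st.py -.07 .31 .02 0
```

```text
target [0.5526 0.1394 0.3317] now rest(v,s,n) [-281.7  325.9   65.3]
t 18.85 pos [ 0.5674 -0.0753  0.3605] F [ 0.79 -0.56 -3.65] w 0.0097 q [-0.34  0.11  1.4   0.    1.64 -0.21]
shift now-axes [-42.5  29.6 210.8] target-axes [-38.5  28.8 211.7] turn [-0.12 -1.18 -0.51]
```

Emit:
step_arm(commands=[[[-5,0,32],[0,-1,0],0],[[-7,0,32],[0,0,0],0],[[-7,0,32],[0,0,0],0],[[-7,0,32],[0,0,0],0],[[-6,0,30],[0,0,0],0],[[-5,0,22],[0,0,0],0],[[0,0,12],[0,0,-3],0],[[0,0,4],[0,0,-5],0],[[0,0,0],[0,0,-5],0],[[0,0,0],[0,0,-4],0],[[0,0,0],[0,0,0],0],[[0,0,0],[0,0,0],0]])

```text
t: 19.85
ee_pos: [0.5479, 0.1416, 0.3539]
orientation: [-1.568, -0.145, -0.307]
wrist_force: [0.6, -0.4, -2.7]
grip_width: 0.01
```

```bash
python3 st.py -.07 .27 .014; python3 chk.py -70 k
```

```text
target [0.5589 0.1387 0.2917] now rest(v,s,n) [-68.3 332.7  21.9]
t 19.85 pos [0.5479 0.1416 0.3539] F [ 0.65 -0.43 -2.67] w 0.0100 q [ 0.06 -0.13  1.67 -0.04  1.32  0.17]
shift now-axes [-6.9 62.8 -2.1] target-axes [-7.9 62.7 -1.7] turn [-0.35  0.34 -1.  ]
side back n at grip,slope v,slope s [ 1.5368e+01 -1.4000e-02  1.8000e-02] 164 of 182 n at bottom 12.7
side front n at grip,slope v,slope s [17.786 -0.062  0.032] 187 of 524 n at bottom 13.1
side v range [-125.8 -125.1  -23.7  -20.6] top s [344.1 345.6]
top front n at grip,slope v,slope s [20.7   -0.024 -0.026] 226 of 446 n at bottom 24.4
top v range [-122.8 -122.4  -80.2  -80. ] top s [343.9 345.3]
```

View pics/side_k.png

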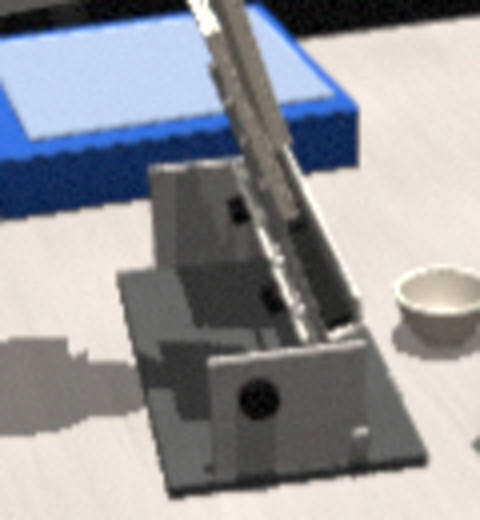

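Emit:
step_arm(commands=[[[-3,10,0],[0,0,-1],0],[[-3,18,0],[0,0,0],0],[[-2,20,0],[0,0,0],0],[[0,18,0],[0,0,0],0],[[0,10,0],[0,0,0],0],[[0,4,0],[0,0,0],0],[[0,0,0],[0,0,0],0],[[0,0,0],[0,0,0],0]])

```text
t: 20.62
ee_pos: [0.5713, 0.1365, 0.2746]
orientation: [-1.569, -0.149, -0.323]
wrist_force: [0.2, 0.6, -2.8]
grip_width: 0.0101
```

```bash
python3 st.py -.07 .235 .014; python3 chk.py -70 l
```

```text
target [0.5693 0.1375 0.2584] now rest(v,s,n) [-70.8 249.9  20.9]
t 20.62 pos [0.5713 0.1365 0.2746] F [ 0.23  0.62 -2.83] w 0.0101 q [ 0.05 -0.05  1.76 -0.05  1.14  0.18]
shift now-axes [-6.8 14.9  0.7] target-axes [-6.9 14.9  0.8] turn [-0.23 -0.06 -0.26]
side back n at grip,slope v,slope s [ 1.4382e+01 -1.1000e-02 -2.0000e-03] 84 of 100 n at bottom 14.7
side front n at grip,slope v,slope s [17.428 -0.061  0.026] 153 of 463 n at bottom 13.7
side v range [-131.  -129.8  -23.   -22.2] top s [259.5 262.3]
top front n at grip,slope v,slope s [19.765 -0.027 -0.038] 189 of 373 n at bottom 25.2
top v range [-125.  -124.9  -83.8  -83.2] top s [262.1 262.7]
```

Emit:
step_arm(commands=[[[-4,0,2],[0,0,0],0],[[-3,3,1],[0,0,0],0],[[0,5,0],[0,0,0],0],[[0,3,0],[0,0,0],0],[[0,0,0],[0,0,0],0]])

```text
t: 21.13
ee_pos: [0.5691, 0.141, 0.2657]
orientation: [-1.567, -0.156, -0.328]
wrist_force: [-0.4, -0.3, -3.0]
grip_width: 0.0096
```

```bash
python3 st.py -.07 .235 .0135; python3 chk.py -70 m
```

```text
target [0.5688 0.1376 0.2582] now rest(v,s,n) [-66.6 242.2  15.6]
t 21.13 pos [0.5691 0.141  0.2657] F [-0.4  -0.25 -2.96] w 0.0096 q [ 0.06 -0.06  1.78 -0.05  1.12  0.19]
shift now-axes [-2.1  7.2 -3.4] target-axes [-2.1  7.2 -3.4] turn [-0.33 -0.03  0.18]
side back n at grip,slope v,slope s [ 9.628e+00 -2.300e-02 -9.000e-03] 97 of 181 n at bottom 10.8
side front n at grip,slope v,slope s [14.343 -0.051  0.038] 149 of 438 n at bottom 8.9
side v range [-125.3 -124.6  -18.9  -15.1] top s [253.8 255.7]
top back n at grip,slope v,slope s [ 1.3525e+01  8.0000e-03 -0.0000e+00] 41 of 57 n at bottom 13.6
top front n at grip,slope v,slope s [15.468  0.019 -0.043] 201 of 399 n at bottom 21.6
top v range [-121.1 -120.8  -13.9  -12. ] top s [254.1 255.2]
```

View pics/side_m.png

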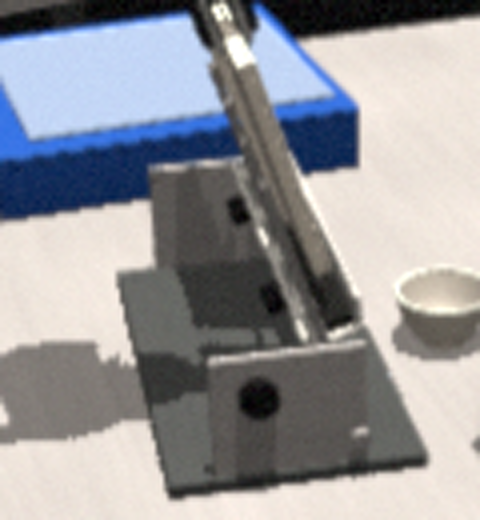

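View pics/top_m.png

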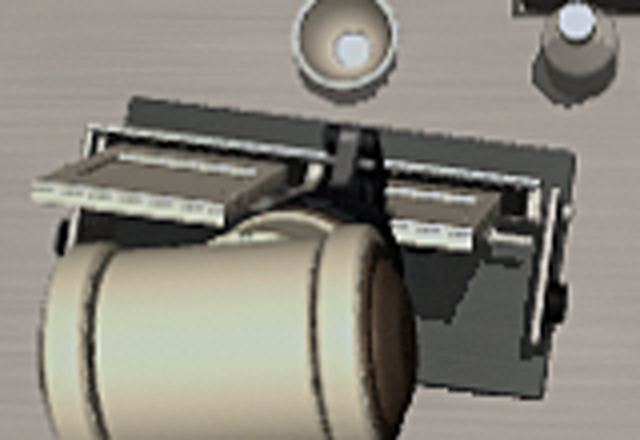

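The side view shows the lower corner at about (330,275), between bars and lip. The gripper is clear of the first platter. I continue down.

Emit:
step_arm(commands=[[[-2,3,-2],[0,0,0],0],[[-1,5,0],[0,0,0],0],[[0,4,0],[0,0,0],0],[[0,0,0],[0,0,0],0]])

```text
t: 21.57
ee_pos: [0.5701, 0.1385, 0.2531]
orientation: [-1.567, -0.157, -0.33]
wrist_force: [-0.7, -0.2, -3.0]
grip_width: 0.01
```

```bash
python3 st.py -.07 .22 .0135
```

```text
target [0.5733 0.1371 0.2439] now rest(v,s,n) [-68.9 229.7  13. ]
t 21.57 pos [0.5701 0.1385 0.2531] F [-0.7  -0.16 -2.97] w 0.0100 q [ 0.06 -0.05  1.79 -0.05  1.09  0.18]
shift now-axes [ 0.4  9.7 -1.2] target-axes [ 0.5  9.7 -1.1] turn [-0.33 -0.05  0.25]
```

Emit:
step_arm(commands=[[[0,2,0],[0,0,0],0],[[0,2,0],[0,0,0],0],[[0,0,0],[0,0,0],0]])

```text
t: 21.82
ee_pos: [0.5713, 0.1383, 0.2482]
orientation: [-1.567, -0.156, -0.329]
wrist_force: [-0.2, -0.4, -2.2]
grip_width: 0.01
```

Emit:
step_arm(commands=[[[0,2,0],[0,0,0],0],[[0,2,0],[0,0,0],0],[[0,0,0],[0,0,0],0]])

```text
t: 22.07
ee_pos: [0.5728, 0.1382, 0.2441]
orientation: [-1.567, -0.156, -0.329]
wrist_force: [0.4, 0.6, -2.7]
grip_width: 0.0097
```

```bash
python3 st.py -.07 .22 .0135; python3 chk.py -70 n
```

```text
target [0.5733 0.1371 0.2439] now rest(v,s,n) [-68.9 220.4  12.9]
t 22.07 pos [0.5728 0.1382 0.2441] F [ 0.39  0.64 -2.71] w 0.0097 q [ 0.06 -0.03  1.8  -0.05  1.07  0.18]
shift now-axes [ 0.6  0.4 -1.1] target-axes [ 0.6  0.4 -1.1] turn [-0.32 -0.06  0.21]
side back n at grip,slope v,slope s [ 9.71  -0.012  0.057] 74 of 176 n at bottom 1.6
side front n at grip,slope v,slope s [1.56e+01 1.30e-02 1.30e-02] 107 of 284 n at bottom 13.7
side v range [-126.2 -126.   -18.8  -12.8] top s [230.9 233.2]
top back n at grip,slope v,slope s [ 1.1959e+01  3.0000e-03 -1.5000e-02] 41 of 81 n at bottom 14.1
top front n at grip,slope v,slope s [1.6138e+01 5.0000e-02 1.0000e-03] 157 of 345 n at bottom 16.0
top v range [-123.2 -123.1  -14.5  -11.9] top s [231.9 232.8]
```

View pics/side_n.png

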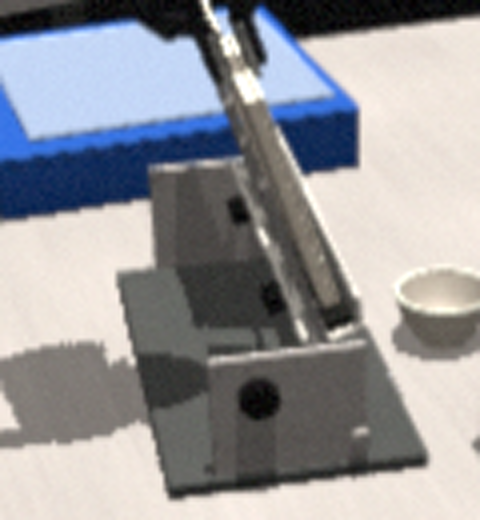

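The lower edge is inside the lip's line (crop 333,300) and still hanging free. I feel for the ledge.

Emit:
step_arm(commands=[[[0,2,0],[0,0,0],0],[[0,0,0],[0,0,0],0]])

```text
t: 22.33
ee_pos: [0.5736, 0.1382, 0.2428]
orientation: [-1.567, -0.157, -0.33]
wrist_force: [-1.3, -0.6, -2.9]
grip_width: 0.01
```

Emit:
step_arm(commands=[[[0,2,0],[0,0,0],0],[[0,0,0],[0,0,0],0]])

```text
t: 22.5
ee_pos: [0.5745, 0.1382, 0.241]
orientation: [-1.566, -0.157, -0.33]
wrist_force: [0.7, -0.5, -2.7]
grip_width: 0.0102
```

Emit:
step_arm(commands=[[[0,1.5,0],[0,0,0],0],[[0,0,0],[0,0,0],0]])

```text
t: 22.67
ee_pos: [0.5753, 0.1385, 0.2402]
orientation: [-1.566, -0.158, -0.331]
wrist_force: [-0.6, 1.2, 0.5]
grip_width: 0.01
```

```bash
python3 st.py -.07 .22 .0135
```

```text
target [0.5733 0.1371 0.2439] now rest(v,s,n) [-68.4 215.9  14.2]
t 22.67 pos [0.5753 0.1385 0.2402] F [-0.63  1.16  0.52] w 0.0100 q [ 0.06 -0.02  1.8  -0.05  1.06  0.18]
shift now-axes [-0.6 -4.1 -1.6] target-axes [-0.7 -4.1 -1.6] turn [-0.39 -0.06  0.37]
```

Contact at s of about 216. I ease it back onto the bars.

Emit:
step_arm(commands=[[[-1.5,0,0],[0,0,0],0],[[-1.5,0,0],[0,0,0],0],[[0,0,0],[0,0,0],0]])

```text
t: 22.92
ee_pos: [0.5729, 0.1387, 0.2401]
orientation: [-1.566, -0.16, -0.333]
wrist_force: [0.5, 0.5, -2.0]
grip_width: 0.0101
```

Emit:
step_arm(commands=[[[-1.5,0,0],[0,0,0],0],[[0,0,0],[0,0,0],0]])

```text
t: 23.08
ee_pos: [0.5714, 0.1388, 0.2396]
orientation: [-1.566, -0.16, -0.333]
wrist_force: [0.0, 0.6, -2.1]
grip_width: 0.0099
```

```bash
python3 st.py -.07 .22 .01
```

```text
target [0.57   0.1374 0.2428] now rest(v,s,n) [-68.5 216.5  10.2]
t 23.08 pos [0.5714 0.1388 0.2396] F [ 0.02  0.63 -2.05] w 0.0099 q [ 0.06 -0.04  1.81 -0.05  1.06  0.19]
shift now-axes [-0.1 -3.5 -1.5] target-axes [-0.2 -3.5 -1.5] turn [-0.37 -0.04  0.51]
```

Emit:
step_arm(commands=[[[-1.5,0.5,0],[0,0,0],0],[[0,0,0],[0,0,0],0]])

```text
t: 23.25
ee_pos: [0.5705, 0.139, 0.2391]
orientation: [-1.566, -0.162, -0.334]
wrist_force: [0.9, 0.3, -1.8]
grip_width: 0.0101
```

Emit:
step_arm(commands=[[[-1.5,0.5,0],[0,0,0],0],[[0,0,0],[0,0,0],0]])

```text
t: 23.42
ee_pos: [0.5701, 0.139, 0.2392]
orientation: [-1.565, -0.164, -0.337]
wrist_force: [0.6, 0.5, -1.9]
grip_width: 0.0097
```

```bash
python3 st.py -.07 .22 .01; python3 chk.py -70 o
```

```text
target [0.57   0.1374 0.2428] now rest(v,s,n) [-68.4 216.5   8.8]
t 23.42 pos [0.5701 0.139  0.2392] F [ 0.61  0.47 -1.87] w 0.0097 q [ 0.06 -0.04  1.82 -0.05  1.05  0.19]
shift now-axes [ 1.2 -3.5 -1.5] target-axes [ 1.2 -3.5 -1.6] turn [-0.4  -0.06  0.78]
side back n at grip,slope v,slope s [ 7.101 -0.029  0.032] 63 of 206 n at bottom 2.5
side front n at grip,slope v,slope s [ 1.2242e+01 -1.3000e-02  6.0000e-03] 106 of 185 n at bottom 11.4
side v range [-126.1 -125.8  -22.3  -17.6] top s [227.2 229.4]
top back n at grip,slope v,slope s [ 1.4375e+01  4.0000e-03 -4.4000e-02] 107 of 192 n at bottom 20.7
top front n at grip,slope v,slope s [ 1.4968e+01  7.0000e-03 -1.3000e-02] 195 of 344 n at bottom 16.9
top v range [-122.7 -122.6  -13.9  -13.2] top s [228.  230.1]
```

View pics/side_o.png

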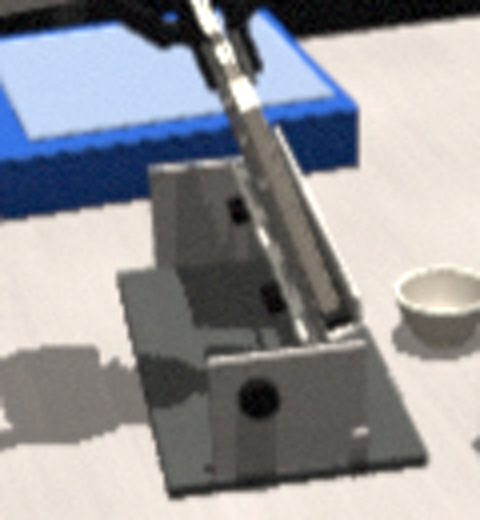

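It stalled at the same n (8.8) as the first one, so it's on the bars. I load the cushion, then release.

Emit:
step_arm(commands=[[[0,1.5,0],[0,0,0],0],[[0,0,0],[0,0,0],0],[[0,1.5,0],[0,0,0],0],[[0,0,0],[0,0,0],0]])

```text
t: 23.85
ee_pos: [0.5715, 0.1394, 0.2379]
orientation: [-1.564, -0.165, -0.338]
wrist_force: [-0.8, 0.8, 3.5]
grip_width: 0.0103
```

```bash
python3 st.py -.07 .22 .01
```

```text
target [0.57   0.1374 0.2428] now rest(v,s,n) [-67.9 214.9   9.7]
t 23.85 pos [0.5715 0.1394 0.2379] F [-0.78  0.83  3.52] w 0.0103 q [ 0.06 -0.04  1.82 -0.05  1.05  0.19]
shift now-axes [ 0.4 -5.1 -2.1] target-axes [ 0.3 -5.1 -2.1] turn [-0.46 -0.05  0.85]
```

Emit:
step_arm(commands=[[[0,0,0],[0,0,0],0.13],[[0,0,0],[0,0,0],0.15],[[0,0,0],[0,0,0],0.18],[[0,0,0],[0,0,0],0.22],[[0,0,0],[0,0,0],0.28]], squeeze=20)

```text
t: 24.27
ee_pos: [0.5711, 0.1392, 0.237]
orientation: [-1.565, -0.164, -0.336]
wrist_force: [0.2, -0.2, -0.5]
grip_width: 0.0236
```

```bash
python3 st.py -.07 .27 .01; python3 -c "
from h import *
im=get_image('wrist');save(im,'wp.png')"
```

```text
target [0.5551 0.1391 0.2905] now rest(v,s,n) [-68.1 214.2   9.1]
t 24.27 pos [0.5711 0.1392 0.237 ] F [ 0.23 -0.19 -0.5 ] w 0.0236 q [ 0.06 -0.04  1.82 -0.05  1.05  0.19]
shift now-axes [  1.7 -55.8  -1.5] target-axes [  0.9 -55.8  -1.9] turn [-0.42 -0.05  0.76]
```

View pics/wp.png

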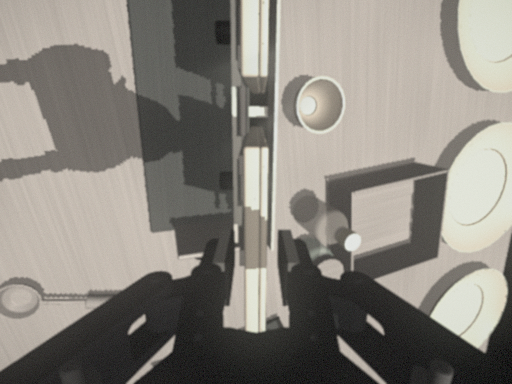

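The wrist view shows both platters in line, at (256,40) and (256,240). The second is free between the open fingers, with even gaps. I retreat.

Emit:
step_arm(commands=[[[0,0,0],[0,0,0],0.35],[[0,-5,0],[0,0,0],0.4],[[0,-10,0],[0,0,0],0.4],[[0,-20,0],[0,0,0],0.4],[[0,-30,0],[0,0,0],0.4],[[0,-35,0],[0,0,0],0.4],[[0,-35,0],[0,0,0],0.4],[[0,-25,0],[0,0,0],0.4],[[-30,0,0],[0,0,0],0.4],[[-30,0,-20],[0,0,0],0.4],[[-20,0,-35],[0,0,0],0.4],[[0,0,-35],[0,0,0],0.4]])

```text
t: 25.32
ee_pos: [0.4291, 0.0664, 0.3793]
orientation: [-1.56, -0.179, -0.335]
wrist_force: [0.6, -0.3, -0.6]
grip_width: 0.0341
```

Emit:
step_arm(commands=[[[0,0,-35],[0,0,0],0.4],[[0,0,-35],[0,0,0],0.4],[[0,0,-35],[0,0,0],0.4],[[0,0,-20],[0,0,0],0.4],[[0,0,0],[0,0,0],0.4],[[0,0,0],[0,0,0],0.4]])

```text
t: 25.82
ee_pos: [0.412, -0.0661, 0.385]
orientation: [-1.567, -0.188, -0.347]
wrist_force: [0.2, -0.0, 0.3]
grip_width: 0.0341
```

```bash
python3 -c "
from bench import bot;s=bot.sense();print(s['t'],s['ee_pos'],s['wrist_force'],abs(s['qvel']).max())"; echo neg; python3 chk.py -70 q 216; echo pos; python3 chk.py 70 r 216; python3 -c "
from h import *
im=get_image('side');save(im,'sfin.png')
im=get_image('top');save(im,'tfin.png')"
```

```text
25.8167 [ 0.41199848 -0.06605899  0.38502054] [ 0.20658126 -0.03099926  0.25204406] 0.044381288240218135
neg
side back n at grip,slope v,slope s [ 7.878 -0.028  0.019] 62 of 195 n at bottom 5.2
side front n at grip,slope v,slope s [ 1.1845e+01 -1.0000e-03 -7.0000e-03] 109 of 172 n at bottom 12.9
side v range [-126.3 -125.2  -16.3  -13.5] top s [225.3 226. ]
top back n at grip,slope v,slope s [11.608  0.013 -0.196] 159 of 422 n at bottom 39.6
top front n at grip,slope v,slope s [1.4621e+01 6.0000e-03 2.7000e-02] 386 of 608 n at bottom 10.8
top v range [-121.9 -121.6  -13.5  -11.7] top s [227.7 228.7]
pos
side back n at grip,slope v,slope s [6.611 0.018 0.124] 33 of 86 n at bottom -11.1
side front n at grip,slope v,slope s [10.637 -0.013  0.147] 30 of 32 n at bottom -10.3
side v range [ 14.9  15.3 124.3 125.5] top s [224.3 224.7]
top back n at grip,slope v,slope s [12.399  0.022 -0.111] 179 of 409 n at bottom 28.3
top front n at grip,slope v,slope s [ 1.4317e+01 -1.9000e-02  1.2000e-02] 371 of 625 n at bottom 12.7
top v range [ 18.5  18.7 126.8 127.9] top s [227.1 228.1]
```

View pics/sfin.png

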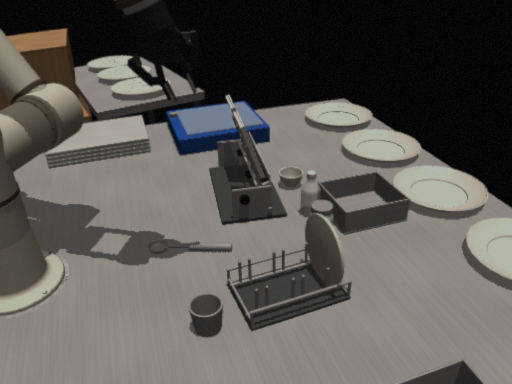

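View pics/side_r.png

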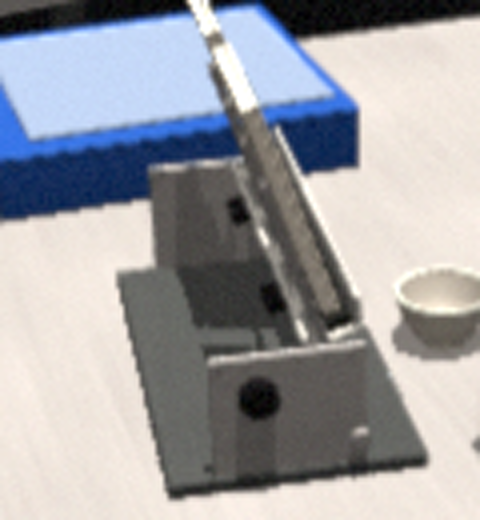

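View pics/top_r.png

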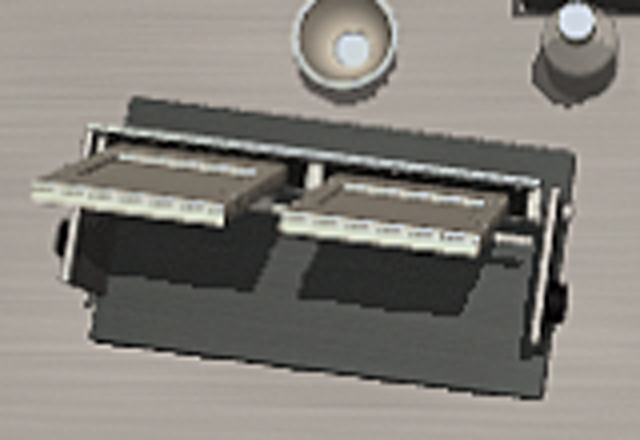

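```bash
python3 -c "
from bench import bot;print(bot.close_job())"
```

```text
the job is handed in; nothing more can be done
None
```

Both rectangular platters now stand side by side on the display stand, and I handed the job in at about 26 s. Each was lowered in roughly 2 mm steps until its weight came off the wrist, eased back until it stalled on the bars with about 1–2 N, and then released.

**Last checks:**
- **Height:** Both upper edges measure about 225–228 mm up the slope. That fits the lower edges sitting on the cushions, which the cameras put at about rest z 76, behind the lip.
- **Position:** The platter centres are near +71 and −69 mm along the stand.
- **Lean:** Both lie parallel to the bars, well side to the front.
- **Forces:** The arm stood clear with only noise-level wrist force, and no reading between moves went above about 5 N.
- **Everything else:** The round plate is still in its slot, and the other items looked undisturbed in the final pictures.

**Disagreements:**
- The two cameras differed by about 3–4 mm on the second platter's position along the stand and by 1–3 mm on the upper-edge heights.
- Some automatic plane fits were unusable where few pixels were visible, mainly on the backs and on the far platter in the side view. For those I relied on the pictures and the contact forces.

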